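# Release the locked lid of a dead centrifuge

### The arm

A 6-joint arm with a two-finger parallel gripper is mounted at the origin on a cart in front of the work surface, level with it; the furniture and walls round the work are solid. World frame = base frame: x ahead of the robot, y to its left, z up, the work surface at z = 0. Lengths are in m, angles in rad, forces in N, time in s.
With the tool pointing down it reaches from about 0.35 to 0.975 m from the base axis. Payload 4.9 kg.
Tool frame: the origin (TCP) lies at the very end of the fingers, on their centre line; the grasp point (between the pads) lies 19 mm behind it; z points along the fingers, x is the direction in which the jaws open and shut, and the axes are right-handed (so a half turn about z gives the same grasp; the last joint's range is limited). The gripper opens to 85 mm and grips with 20 to 120 N. Pads are 22 mm wide; open, the fingers measure 114 mm over their backs; the gripper's body (76 mm by 85 mm) begins 54 mm behind the grasp point. The pads swing forward as they close: fully open they stand 13 mm farther back than shut.
Start: joints at [-1.268, 0.053, 1.613, -0, 1.476, -0.119], TCP at [0.256, -0.57, 0.231] pointing down, gripper open.
Joint ranges: [-3.01, 3.01], [-1.01, 2.22], [0.06, 2.58], [-1.02, 4.17], [0.09, 2.62], [-3.14, 3.14]. Speed limits (rad/s): [2.57, 2.57, 3.14, 3.14, 3.14, 3.14].

### API

Orientations are given as a rotation vector (axis times angle).
In Python, from station import monitor, imaging, ticket gives the robot as it stands.
- The arm moves only by the tool step_arm, never from a script. Its argument "targets" is one flat list of numbers, 4 for each row, row after row: the shift along the tool's x, y, z in m, then the turn about the tool's z in rad. In form: [tx, ty, tz, roll, tx, ty, tz, roll, ...]. A call has 1 to 12 rows; each row is the pose to reach, as a shift and turn from the pose measured when the call began, along the tool's axes at that moment; what a row does not reach only later rows make up. A row lasts 1/12 s, in which the tool goes at most 41.7 mm and 7.16 degrees, less where a joint would pass 70% of its speed; a pose out of reach is approached as far as the arm can. A call with a gripper value outside its range is refused whole. "grip" is the finger opening in m, from 0 to 0.0854, set as the call begins (left out, the last holds). The fingers move at their own pace and stop on an object; "force" is the grip in N (left out, the last holds). Time passes only in rows, so rows that repeat a pose let the fingers close. It gives the time, the measured TCP pose, the force and the opening at its end, in the units of the state.
- monitor.get_obs(): the state, without advancing time (a new reading comes with each control period).
- imaging.get_image(name): name is "scene" or "side" or "wrist"; returns a dict with "color" (480x640x3 uint8, red, green, blue), "depth" (480x640 float32, m along the optical axis (not along the pixel's ray), 0 where there is no reading), "fov_y" (degrees; the focal length in pixels is half the picture's height over the tangent of half this angle, whatever the lens; pixels are square), "cx", "cy" (the principal point, pixels), "R" (3x3) and "t" (3): a world point X has camera coordinates R X + t. Camera axes: x right, y down, z forward; pixel columns grow to the right and rows downward; lengths in m; the calibration is good to about 2 mm. A picture is of the moment at which its call begins.
- ticket.finish_job(): hands the job in, once; it reports no verdict.
Trained networks look in a picture, given as the dict that the camera call returned (one of the last four; its "shot" number tells which), for a name from the list of things; names that differ only in an ending like _2 or _b are one class to them, and where a whole thing is asked for, a point or a joint stands for the part that bears it (a point fixed in the world has none). Each returns a list of dicts, best first, with "score" (0 to 1); they miss things now and then, are a little off and sometimes report something else, mostly with a low value. They report only what shows in the picture. A call takes as long as a camera call. They do not tell look-alikes from the thing itself.
- imaging.search_frame(name, picture): "uv" ([column, row] in pixels, amid what is visible of it).
- imaging.mark_of(name, picture): "uv" ([column, row] in pixels: a listed point, or the origin of a listed thing).
The state is a dict: "t": time; "q": joint angles; "dq": joint speeds; "effort": joint torques, N m; "tool_pos": TCP position; "tool_rot": TCP orientation; "contact_force": force on the tool from outside, world axes, zero at the start; "wrist_torque": the same for the moment, N m; "opening": finger opening in m.
Only numpy, scipy, OpenCV 4.12 (cv2) and the standard library are available. Lean on these libraries where they do the work, as an engineer would, in place of code of your own. Each camera call takes 0.05 s, during which the arm holds its last target.

### The job

The bench centrifuge has lost power with its lid locked and samples inside. Take the release pin out of the tool block, slide its tip along the black groove in front of the lid until it drops into the hidden release hole and press it down until the lid comes free, then put the pin back in its hole in the tool block and swing the lid fully open. Leave the rotor key where it stands.

Things in the scene. Friction and masses are not known exactly. Their poses are not given: they have to be found in the camera images.
- centrifuge: white bench centrifuge, fixed; 250 mm deep (x), 224 mm wide (y), flat deck 115 mm above the bench. Origin: centre of its underside; +x to its rear (hinge side), +y to its left seen from the front. Its round white lid, 157 mm across, lies on the deck; the lid's hinge axis runs along y at x = +112, z = 121 mm.
- groove_mid (a point): middle of the floor of the straight groove in a black bezel on the front deck; axes as the centrifuge. It runs 25 mm either way along y; sides 7 mm apart in the lowest 4 mm, above them lips sloping out to 15 mm; 8 mm deep, floor 107 mm above the bench. The release hole, as wide as the groove and 9 mm long, is in this floor, centre up to 19 mm from here along y, different each time, black in black.
- latch (a joint): release lever under the hole, rad: 0 at rest, 0.40 at its hard stop. The pin first meets it 7 mm below the groove floor; the lid comes free at about 0.16 to 0.2, tip some 12 mm below the floor; stop at 18 mm. A spring pushes back with about 2 N at first, 4.5 N at the stop, and returns it.
- lid (a joint): lid angle, rad: 0 shut and locked. When freed, a spring plunger lifts it to about 0.2, where it rests ajar. It swings on up to its stop at 1.75, leaning back past upright, and stays there; let go below about 1.35 it falls back to ajar. Lid mass 0.25 kg.
- lid_tab (a point): centre of the front part of the tab at the front middle of the lid: 28 mm wide (y), 10 mm thick, its front edge 11 mm ahead of this point. Lies 179 mm in front of the hinge axis and, lid shut, 6 mm above it; turns with the lid, axes as the centrifuge when the lid is shut.
- pin_handle (a point): centre of the release pin's black square handle, 22 x 22 mm, 50 mm tall; z up along the pin, x and y square to its faces. Below it: steel flange 28 mm across, 4 mm thick; 12 mm ferrule 15 mm long, tapering into a 5 mm shank. 0.11 kg. It hangs upright by the flange in a hole of the tool block, this point 109 mm above the bench, faces parallel to the block; a 75 mm lift clears the hole.
- pin_tip (a point): round lower end of the release pin's 5 mm shank, 102 mm below the handle centre; the bare shank is 53 mm long
- tool_block: aluminium tool block, fixed, 50 mm (x) by 120 mm (y), 80 mm high; origin at the centre of its underside. Two round upright holes, 16 mm across, 77 mm deep, at y = +30 and -30 mm on its middle line: one holds the release pin, the other the rotor key.
- key_knob (a point): middle of the round black knob, 32 mm across, of the rotor key: the other tool in the block, with a thick six-sided shank; not needed here. This point is 109 mm, the top of the knob 120 mm, above the bench as it stands.
Things that resemble listed ones, but are neither listed nor needed, are in the scene too. Leave any orange or purple look-alike of the part that bears pin_handle alone.

How it is judged:
By the outcome, as a careful person would: the job done as asked, in the order asked, and still so for the second after the job is handed in, with the robot touching nothing.
It also fails if it takes over 69 s, if anything falls off the work surface, if the arm or the gripper's body presses on something with over 40 N, if the wrist force passes 120 N, or if a joint passes its speed limit or range.

## Working session

There is one attempt and no reset: what is moved stays moved. The work goes in short steps, Python scripts to look and compute and a tool call to move; the robot and the scene stay as the last step left them, time stands still between calls to the robot, and variables do not carry over. Pictures are saved under pics/ and viewed, and the job is handed in when it is done.

Besides the shell and the picture viewer there is one more tool, called after ">>>" as name(argument=value, ...) on one line, values as JSON. step_arm: Moves the arm, as the interface text tells. Its arguments: {"type":"object","properties":{"targets":{"type":"array","items":{"type":"number"}},"grip":{"type":"number"},"force":{"type":"number"}},"required":["targets"]}

```bash
mkdir -p pics; cat > h.py <<'E'
import numpy as np, cv2
from station import monitor, imaging, ticket
from scipy.spatial.transform import Rotation as Ro
def f(p): return 240/np.tan(np.radians(p["fov_y"])/2)
def px2w(p,u,v,z=None,d=None):
    F=f(p); r=np.array([(u-p["cx"])/F,(v-p["cy"])/F,1.0]); R=np.array(p["R"]);t=np.array(p["t"])
    C=-R.T@t; D=R.T@r
    if z is not None: return C+D*(z-C[2])/D[2]
    return C+D*(p["depth"][int(round(v)),int(round(u))] if d is None else d)
def w2px(p,X):
    c=np.array(p["R"])@np.array(X)+np.array(p["t"]); F=f(p); return np.array([F*c[0]/c[2]+p["cx"],F*c[1]/c[2]+p["cy"]])
def save(p,n,crop=None,s=1):
    im=cv2.cvtColor(p["color"],cv2.COLOR_RGB2BGR)
    if crop: im=im[crop[1]:crop[3],crop[0]:crop[2]]
    cv2.imwrite("pics/"+n+".png",cv2.resize(im,None,fx=s,fy=s,interpolation=cv2.INTER_CUBIC))
def st():
    o=monitor.get_obs(); return o,np.array(o["tool_pos"]),Ro.from_rotvec(o["tool_rot"]).as_matrix()
E
python3 - <<'E'
from h import *
np.set_printoptions(precision=4,suppress=True)
o,p,R=st(); print(o["t"],p,R)
for n in ["scene","side","wrist"]:
    P=imaging.get_image(n); save(P,n+"0")
    print(n,"cam",-np.array(P["R"]).T@np.array(P["t"]))
    for k in ["centrifuge","groove_mid","lid_tab","pin_handle","pin_tip","tool_block","key_knob"]:
        for m in imaging.mark_of(k,P)[:4]:
            u,v=m["uv"]; 
            if 0<=u<640 and 0<=v<480: print(n,k,np.round([u,v],1),round(m["score"],2),px2w(P,min(u,639.4),min(v,479.4)))
E
```

```text
0.0 [ 0.2557 -0.5696  0.23  ] [[ 0.4094 -0.9124 -0.0006]
 [-0.9124 -0.4094  0.002 ]
 [-0.0021 -0.0002 -1.    ]]
scene cam [-0.0759  0.6994  0.7769]
scene centrifuge [292.1 303.7] 0.88 [0.4495 0.0871 0.1112]
scene groove_mid [336.3 266.6] 0.75 [ 0.4437 -0.0584  0.1146]
scene lid_tab [314.3 265.8] 0.85 [ 0.4696 -0.0155  0.1323]
scene pin_handle [381.5 202.2] 0.82 [ 0.4999 -0.3468  0.1193]
scene pin_handle [365.9 229. ] 0.73 [ 0.4653 -0.2141  0.12  ]
scene pin_handle [286.2 302. ] 0.64 [0.4615 0.0903 0.1122]
scene tool_block [366.7 260.8] 0.98 [ 0.45   -0.1952  0.0464]
scene key_knob [372.6 215.7] 0.67 [ 0.4819 -0.2724  0.122 ]
side cam [0.8431 0.5207 0.6898]
side centrifuge [329.9 333.9] 0.86 [0.593  0.0808 0.1127]
side groove_mid [356.8 249.6] 0.61 [ 0.4666 -0.0604  0.1147]
side groove_mid [331.5 336. ] 0.5 [0.5932 0.0858 0.1135]
side lid_tab [368.7 262.5] 0.95 [ 0.4776 -0.0065  0.1326]
side pin_handle [270.8 177. ] 0.82 [ 0.5015 -0.3421  0.1075]
side pin_handle [330.5 176.6] 0.82 [ 0.3985 -0.2805  0.1144]
side pin_handle [360.8 171.7] 0.79 [ 0.3271 -0.2815  0.1057]
side pin_handle [311.6 204.8] 0.67 [ 0.4765 -0.209   0.1154]
side pin_tip [337.5 222.1] 0.92 [ 0.3813 -0.2752 -0.0013]
side pin_tip [361.4 211.1] 0.84 [ 0.3149 -0.287  -0.0013]
side pin_tip [269.  218.9] 0.75 [ 0.5078 -0.3503 -0.0007]
side tool_block [301.9 236.9] 0.86 [ 0.4968 -0.2099  0.046 ]
side key_knob [291.6 191.2] 0.52 [ 0.4912 -0.2649  0.1164]
side key_knob [312.3 206.3] 0.35 [ 0.4746 -0.2098  0.1109]
wrist cam [ 0.3189 -0.5431  0.3739]
wrist pin_tip [54.1 24.2] 0.79 [ 0.3161 -0.2837  0.0225]
```

View pics/scene0.png

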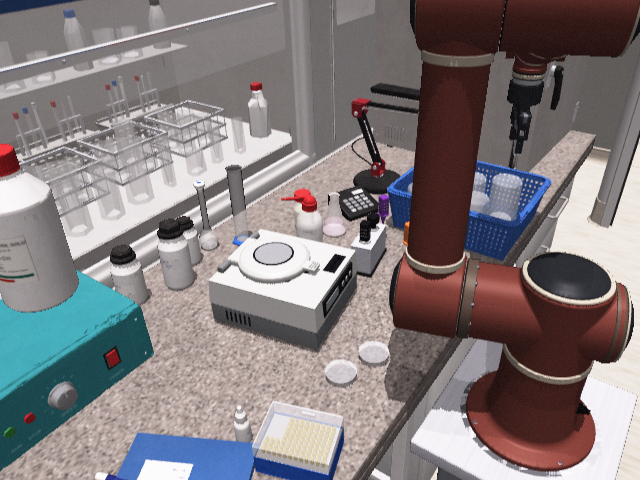

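View pics/side0.png

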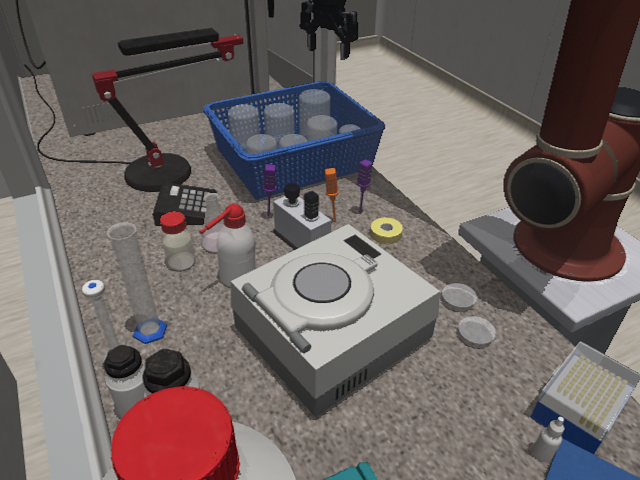

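View pics/wrist0.png

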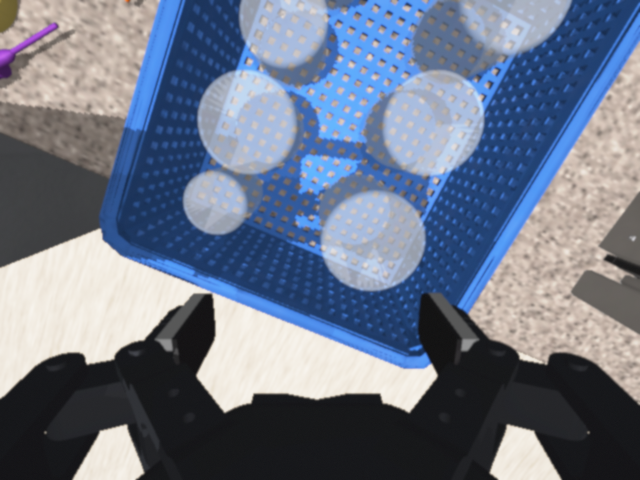

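Scene: black square handle in the block at side (312,205) is the pin. What could be mistaken for it is the round knob (291,190), the purple look-alikes (270,177) and (364,172), and the orange one (331,177). Moving over for a close view.

>>> step_arm(targets=[-0.332,-0.285,-0.12,0,-0.332,-0.285,-0.12,0,-0.332,-0.285,-0.12,0,-0.332,-0.285,-0.12,0,-0.332,-0.285,-0.12,0,-0.332,-0.285,-0.12,0,-0.332,-0.285,-0.12,0,-0.332,-0.285,-0.12,0,-0.332,-0.285,-0.12,0,-0.332,-0.285,-0.12,0,-0.332,-0.285,-0.12,0,-0.332,-0.285,-0.12,0])

```text
t: 2.2
tool_pos: [0.3817, -0.1461, 0.3546]
tool_rot: [-2.642, 1.695, -0.008]
contact_force: [0.5, -1.4, 0.4]
opening: 0.0855
```

```bash
cat > look.py <<'E'
from h import *
import sys
np.set_printoptions(precision=4,suppress=True)
o,p,R=st(); print(o["t"],p,R.round(4).tolist(),o["dq"])
n=sys.argv[1]; P=imaging.get_image("wrist"); save(P,n); np.savez("pics/"+n,**P)
print("cam",-np.array(P["R"]).T@np.array(P["t"]))
Z=dict(centrifuge=0,groove_mid=.107,lid_tab=.127,pin_handle=.109,pin_tip=0,tool_block=0,key_knob=.109)
for k in Z:
    for m in imaging.mark_of(k,P)[:4]:
        u,v=m["uv"]
        if m["score"]>.3 and 0<=u<639 and 0<=v<479: print(k,np.round([u,v],1),round(m["score"],2),"depth",px2w(P,u,v),"z",px2w(P,u,v,Z[k]))
E
python3 look.py w1
```

```text
2.2 [ 0.3817 -0.1461  0.3546] [[0.4167, -0.909, 0.0057], [-0.909, -0.4168, -0.0008], [0.0031, -0.0049, -1.0]] [-0.0919  0.0303  0.015  -0.0648 -0.0422 -0.0903]
cam [ 0.4437 -0.1183  0.4975]
centrifuge [268.1  36.3] 0.76 depth [ 0.5149 -0.0369  0.1359] z [ 0.5417 -0.0063  0.    ]
groove_mid [277.5 116.8] 0.92 depth [ 0.4533 -0.0691  0.1057] z [ 0.4533 -0.0693  0.107 ]
lid_tab [235.8  67.1] 0.89 depth [ 0.4778 -0.0178  0.1321] z [ 0.4783 -0.0164  0.127 ]
lid_tab [411.8 156.9] 0.42 depth [ 0.4746 -0.2144  0.1334] z [ 0.4751 -0.2161  0.127 ]
pin_handle [305.5 295.8] 0.91 depth [ 0.238  -0.1966  0.0226] z [ 0.2755 -0.1823  0.109 ]
pin_handle [411.9 154.9] 0.86 depth [ 0.4765 -0.2137  0.1325] z [ 0.4786 -0.2199  0.109 ]
pin_handle [463.9 200.2] 0.6 depth [ 0.4627 -0.3386  0.0222] z [ 0.4592 -0.2984  0.109 ]
pin_handle [480.2 222.4] 0.59 depth [ 0.445  -0.3757  0.0234] z [ 0.4448 -0.3292  0.109 ]
pin_tip [423.5 263. ] 0.76 depth [ 0.3536 -0.3436 -0.0012] z [ 0.3539 -0.343   0.    ]
pin_tip [359.4 260.1] 0.76 depth [ 0.3173 -0.2508  0.0012] z [ 0.317  -0.2511  0.    ]
pin_tip [529. 163.] 0.64 depth [ 0.544  -0.394   0.0202] z [ 0.5482 -0.4056  0.    ]
tool_block [411.9 162.4] 0.77 depth [ 0.4697 -0.2171  0.1338] z [ 0.4793 -0.2534  0.    ]
key_knob [465.4 171.2] 0.84 depth [ 0.4868 -0.2785  0.1195] z [ 0.488  -0.2829  0.109 ]
```

View pics/w1.png

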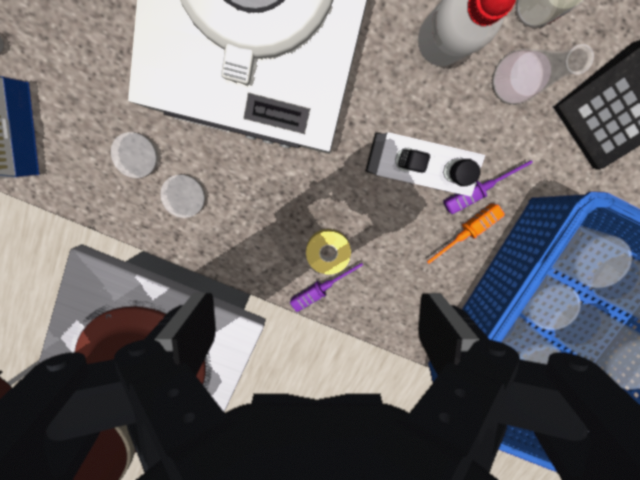

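```bash
cat > seg.py <<'E'
from h import *
np.set_printoptions(precision=4,suppress=True)
def cloud(P):
    F=f(P); v,u=np.mgrid[0:480,0:640]; d=P["depth"]
    c=np.stack([(u-P["cx"])/F*d,(v-P["cy"])/F*d,d],-1)
    return (c-np.array(P["t"]))@np.array(P["R"])
def rect(W,lo,hi,c,r,d,name):
    m=(W[...,2]>lo)&(W[...,2]<hi)&(np.hypot(W[...,0]-c[0],W[...,1]-c[1])<r)&(d>0)
    q=W[m][:,:2]; z=W[m][:,2]; b=cv2.minAreaRect((q*1000).astype(np.float32)); print(name,m.sum(),"rect mm",np.round(b[0],1),np.round(b[1],1),round(b[2],2),"z",np.median(z),"mean",q.mean(0)); return b
E
python3 - <<'E'
from seg import *
P=dict(np.load("pics/w1.npz")); P={k:(v if v.ndim else v.item()) for k,v in P.items()}
W=cloud(P); d=P["depth"]
rect(W,.125,.140,(.476,-.215),.03,d,"handle")
rect(W,.112,.124,(.487,-.28),.03,d,"knob")
rect(W,.075,.084,(.48,-.25),.08,d,"block")
rect(W,.110,.118,(.5,-.04),.3,d,"deck")
save(P,"c1",(210,60,340,150),6)
save(P,"c2",(360,110,500,210),5)
E
```

```text
handle 458 rect mm [ 473.8 -223.1] [22.  22.4] 11.18 z 0.13334011302869864 mean [ 0.4737 -0.2219]
knob 638 rect mm [ 486.5 -280.7] [28.9 29.1] 57.97 z 0.1190798245119096 mean [ 0.4863 -0.2798]
block 2905 rect mm [ 480.4 -252.5] [ 50.  120.5] 12.19 z 0.079998667739553 mean [ 0.4791 -0.2456]
deck 20825 rect mm [522. -94.] [170.8 383.4] 10.68 z 0.11494451875463434 mean [ 0.4799 -0.0313]
```

View pics/c1.png

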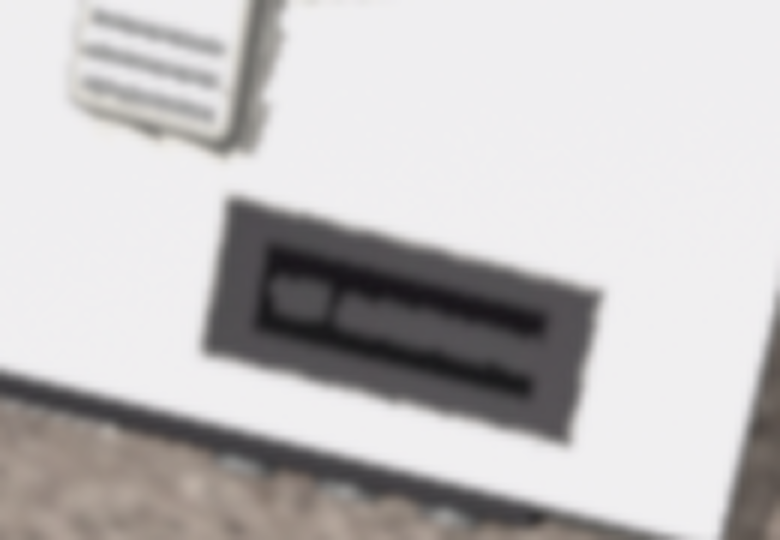

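View pics/c2.png

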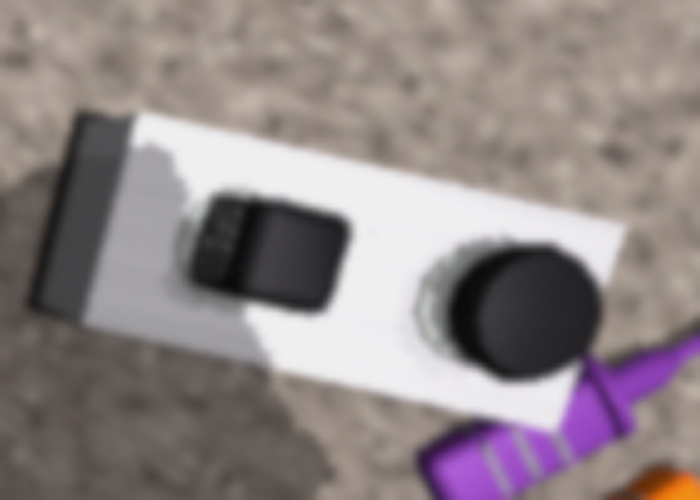

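Crop c2 confirms the black square handle with steel flange at image (412,158) as the pin. The round knob is at (465,172) and the purple/orange ones lie outside the block. Crop c1 shows a faint outline at the left (+y) end of the groove, around (259,111), which is possibly the hole.

>>> step_arm(targets=[0.108,-0.051,0.155,-1.354,0.108,-0.051,0.155,-1.354,0.108,-0.051,0.155,-1.354,0.108,-0.051,0.155,-1.354,0.108,-0.051,0.155,-1.354,0.108,-0.051,0.155,-1.354,0.108,-0.051,0.155,-1.354,0.108,-0.051,0.155,-1.354,0.108,-0.051,0.155,-1.354,0.108,-0.051,0.155,-1.354,0.108,-0.051,0.155,-1.354,0.108,-0.051,0.155,-1.354], grip=0.06, force=60)

```text
t: 3.6
tool_pos: [0.4694, -0.2303, 0.1948]
tool_rot: [-3.124, -0.317, 0.003]
contact_force: [-0.1, 0.6, 0.5]
opening: 0.0599
```

```bash
python3 look.py w2; python3 - <<'E'
from seg import *
P=dict(np.load("pics/w2.npz")); P={k:(v if v.ndim else v.item()) for k,v in P.items()}
W=cloud(P); d=P["depth"]
rect(W,.125,.140,(.474,-.223),.03,d,"handle")
rect(W,.075,.084,(.48,-.25),.08,d,"block")
m=(W[...,2]>.112)&(W[...,2]<.117)&(W[...,1]>-.17); 
rect(W,.112,.117,(.5,.05),.21,d,"deck")
E
```

```text
3.6 [ 0.4694 -0.2303  0.1948] [[0.9796, 0.2009, -0.0022], [0.2009, -0.9796, 0.0012], [-0.0019, -0.0017, -1.0]] [ 0.0038 -0.0029 -0.0002  0.0007  0.0003  0.1384]
cam [ 0.4565 -0.1643  0.3375]
pin_handle [ 67.3 130.3] 0.97 depth [ 0.2404 -0.1978  0.0234] z [ 0.2993 -0.1887  0.109 ]
pin_handle [268.5 350.5] 0.96 depth [ 0.4494 -0.3792  0.0243] z [ 0.4513 -0.321   0.109 ]
pin_handle [325.  232.1] 0.9 depth [ 0.4722 -0.215   0.1332] z [ 0.4741 -0.221   0.109 ]
pin_handle [292.2 313.5] 0.84 depth [ 0.4659 -0.3325  0.0234] z [ 0.4633 -0.2867  0.109 ]
pin_tip [355.  378.4] 0.95 depth [ 0.547  -0.3969  0.0205] z [ 0.5529 -0.412  -0.    ]
pin_tip [151.9 208. ] 0.82 depth [ 0.316  -0.2536  0.0185] z [ 0.3079 -0.2587  0.    ]
pin_tip [187.6 296.1] 0.6 depth [ 0.353  -0.3469  0.0009] z [ 0.3527 -0.3474  0.    ]
key_knob [321.8 312.4] 0.92 depth [ 0.4833 -0.2763  0.119 ] z [ 0.4845 -0.2814  0.109 ]
handle 1184 rect mm [ 473.5 -223.1] [21.7 22.4] 11.49 z 0.13346114697283915 mean [ 0.4731 -0.2219]
block 5961 rect mm [ 480.1 -252.7] [ 50.2 120.6] 12.28 z 0.07998010898222674 mean [ 0.4775 -0.2422]
deck 26345 rect mm [538.6 -91.9] [201.4  47.8] 11.08 z 0.11504343596373207 mean [ 0.5298 -0.0959]
```

View pics/w2.png

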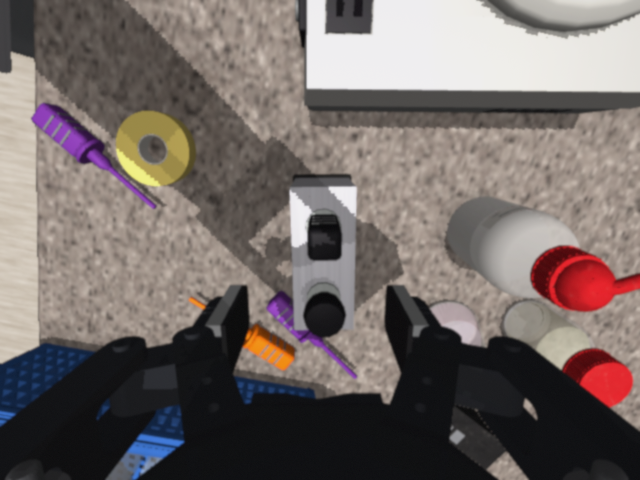

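>>> step_arm(targets=[0.006,-0.006,0.02,-0.01,0.006,-0.006,0.045,-0.01,0.006,-0.006,0.045,-0.01,0.006,-0.006,0.045,-0.01])

```text
t: 4.33
tool_pos: [0.4735, -0.2216, 0.149]
tool_rot: [-3.121, -0.332, 0.006]
contact_force: [0.6, -0.7, 1.3]
opening: 0.0603
```

```bash
python3 - <<'E'
from h import *
o,p,R=st();print(o["t"],p.round(4),R.round(4).tolist(),np.round(o["dq"],3),np.round(o["q"],3))
P=imaging.get_image("wrist");save(P,"w3")
E
```

```text
4.3333 [ 0.4735 -0.2216  0.149 ] [[0.9777, 0.2101, -0.0044], [0.2101, -0.9777, 0.0027], [-0.0038, -0.0035, -1.0]] [-0.003 -0.024 -0.049 -0.001 -0.002 -0.002] [-0.58  -0.124  1.926 -0.     1.345 -0.792]
```

View pics/w3.png

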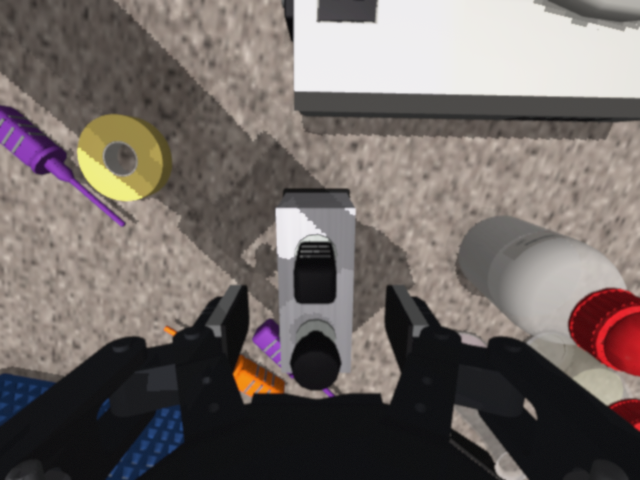

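>>> step_arm(targets=[0,0.0015,0.025,0,0,0.0015,0.051,0,0,0.0015,0.051,0,0,0.0015,0.051,0,0,0.0015,0.051,0])

```text
t: 4.8
tool_pos: [0.4757, -0.2245, 0.1019]
tool_rot: [3.123, 0.331, 0.001]
contact_force: [-0.1, 0.5, 0.8]
opening: 0.06
```

>>> step_arm(targets=[0,0,0,0,0,0,0,0,0,0,0,0,0,0,0,0,0,0,0,0,0,0,0,0,0,0,0,0], grip=0.0, force=60)

```text
t: 5.38
tool_pos: [0.4762, -0.2253, 0.1037]
tool_rot: [3.121, 0.331, 0.002]
contact_force: [-2.7, -0.0, 5.7]
opening: 0.0214
```

```bash
python3 - <<'E'
from h import *
o,p,R=st();print(o["t"],p.round(4),R.round(4).tolist(),np.round(o["dq"],3),o["opening"],o["contact_force"],o["wrist_torque"])
P=imaging.get_image("wrist");save(P,"w4")
E
```

```text
5.3833 [ 0.4762 -0.2253  0.1037] [[0.9777, 0.2099, 0.0017], [0.2099, -0.9777, -0.0024], [0.0012, 0.0027, -1.0]] [-0.001  0.001  0.001  0.002 -0.001 -0.001] 0.02140569177797729 [-2.69832592 -0.00859316  5.6880155 ] [-0.00306644  0.4949832  -0.01667332]
```

View pics/w4.png

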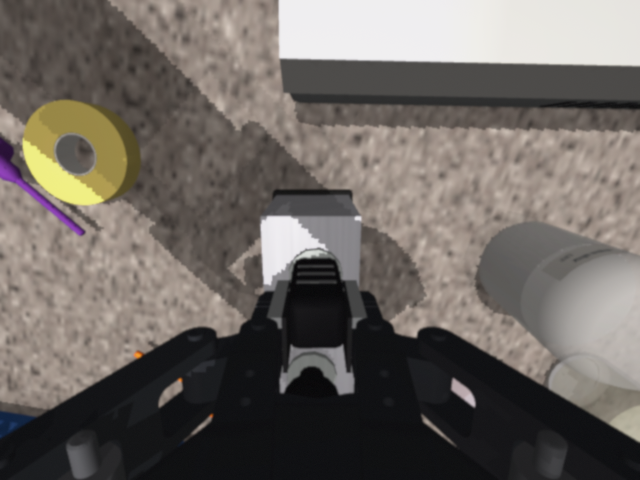

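>>> step_arm(targets=[0,0,-0.03,0,0,0,-0.06,0,0,0,-0.09,0,0,0,-0.12,0,0,0,-0.12,0,0,0,-0.12,0])

```text
t: 5.93
tool_pos: [0.4772, -0.2256, 0.2264]
tool_rot: [3.118, 0.331, 0.009]
contact_force: [-0.0, -0.3, -1.6]
opening: 0.0215
```

```bash
python3 - <<'E'
from seg import *
o,p,R=st();print(o["t"],p.round(4),R.round(4).tolist(),o["opening"],o["contact_force"],o["wrist_torque"])
P=imaging.get_image("side");save(P,"s5",(220,100,420,250),4)
P=imaging.get_image("wrist");save(P,"w5"); np.savez("pics/w5",**P)
for n in ["w1","w5"]:
    P=dict(np.load("pics/%s.npz"%n)); P={k:(v if v.ndim else v.item()) for k,v in P.items()}
    W=cloud(P); g=P["color"].astype(int).max(-1)
    m=(g<130)&(W[...,2]>.100)&(W[...,2]<.1165)&(np.hypot(W[...,0]-.453,W[...,1]+.068)<.045)
    m=cv2.morphologyEx(m.astype(np.uint8),cv2.MORPH_OPEN,np.ones((3,3)))
    nn,l,s,c=cv2.connectedComponentsWithStats(m)
    for i in range(1,nn):
        if s[i,4]>150:
            q=W[l==i]; b=cv2.minAreaRect((q[:,:2]*1000).astype(np.float32)); print(n,s[i],b,q.mean(0))
    mm=(g<130); 
    # deck front edge / side edge: white deck pixels
    dk=(g>170)&(abs(W[...,2]-.115)<.002)&(W[...,1]>-.2)&(W[...,0]>.38)
    b=cv2.minAreaRect((W[dk][:,:2]*1000).astype(np.float32)); print("deck",b,W[dk][:,2].mean(), cv2.boxPoints(b))
E
```

```text
5.9333 [ 0.4772 -0.2256  0.2264] [[0.9777, 0.2099, 0.0061], [0.21, -0.9777, -0.0051], [0.0049, 0.0062, -1.0]] 0.0214985581648237 [-0.0477 -0.2569 -1.6038] [0.0179 0.0299 0.0002]
w1 [ 245   94   62   37 1323] ((455.83392333984375, -67.89695739746094), (25.232831954956055, 64.54187774658203), 11.150642395019531) [ 0.4562 -0.0676  0.113 ]
w1 [239 130  60  18 254] ((428.381591796875, -69.45976257324219), (4.195117473602295, 66.09986877441406), 11.069175720214844) [ 0.4284 -0.0692  0.1067]
deck ((492.793212890625, -67.85411071777344), (142.06817626953125, 339.5601806640625), 24.619464874267578) 0.11496133701158301 [[ 357.4879   56.9   ]
 [ 498.9451 -251.7924]
 [ 628.0986 -192.6082]
 [ 486.6413  116.0841]]
w5 [290   0   7  52 316] ((431.7949523925781, -88.2028579711914), (4.152105331420898, 29.6505184173584), 11.805173873901367) [ 0.432  -0.0885  0.1066]
w5 [ 314    0   42   53 1850] ((458.9299011230469, -84.17190551757812), (26.125242233276367, 32.92275619506836), 10.691686630249023) [ 0.4589 -0.0845  0.113 ]
deck ((563.9295654296875, -130.37144470214844), (236.8115692138672, 160.04222106933594), 10.800625801086426) 0.11504727148205493 [[ 432.626   -73.9562]
 [ 462.6166 -231.1633]
 [ 695.2332 -186.7867]
 [ 665.2426  -29.5796]]
```

View pics/s5.png

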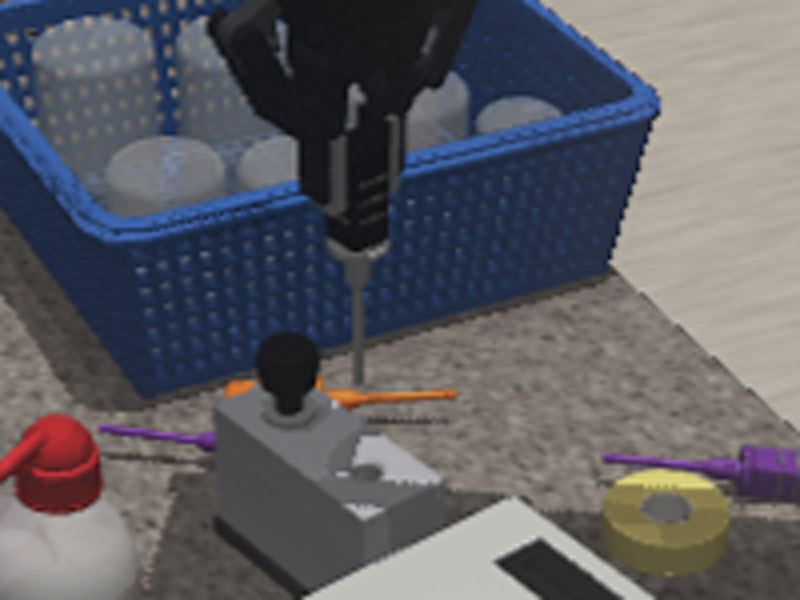

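View pics/w5.png

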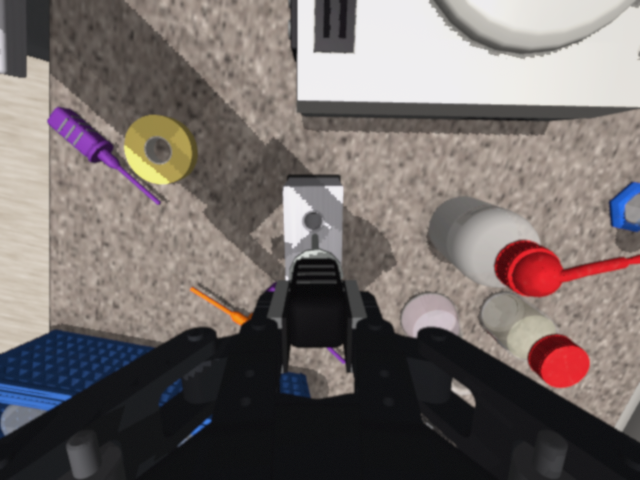

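```bash
python3 - <<'E'
from seg import *
P=dict(np.load("pics/w5.npz")); P={k:(v if v.ndim else v.item()) for k,v in P.items()}
save(P,"c5",(270,190,360,290),7)
o,p,R=st()
W=cloud(P)
for v in range(226,262,3):
    print(v,[ "%.3f"%x for x in P["depth"][v,306:326:2]])
F=f(P);print(F,P["cx"],P["cy"])
print(np.array(P["R"])@R, "tcp in cam",np.array(P["R"])@p+P["t"])
tip=p-R[:,2]*-.0967; print("pred tip",tip,w2px(P,p+R[:,2]*.0967),w2px(P,p+R[:,2]*.0967+R[:,1]*-.0027))
E
```

```text
226 ['0.298', '0.304', '0.307', '0.308', '0.308', '0.306', '0.303', '0.297', '0.295', '0.295']
229 ['0.296', '0.297', '0.298', '0.299', '0.299', '0.298', '0.298', '0.296', '0.296', '0.294']
232 ['0.297', '0.296', '0.296', '0.297', '0.296', '0.296', '0.296', '0.297', '0.297', '0.296']
235 ['0.296', '0.297', '0.299', '0.245', '0.242', '0.241', '0.298', '0.297', '0.297', '0.297']
238 ['0.299', '0.297', '0.297', '0.236', '0.234', '0.234', '0.241', '0.297', '0.298', '0.298']
241 ['0.297', '0.298', '0.297', '0.229', '0.225', '0.226', '0.231', '0.298', '0.299', '0.299']
244 ['0.300', '0.300', '0.298', '0.223', '0.220', '0.220', '0.224', '0.300', '0.301', '0.299']
247 ['0.300', '0.300', '0.301', '0.215', '0.214', '0.213', '0.217', '0.300', '0.300', '0.301']
250 ['0.172', '0.170', '0.172', '0.171', '0.171', '0.171', '0.170', '0.171', '0.172', '0.173']
253 ['0.170', '0.169', '0.172', '0.171', '0.171', '0.171', '0.171', '0.170', '0.170', '0.170']
256 ['0.172', '0.171', '0.170', '0.172', '0.172', '0.170', '0.171', '0.171', '0.172', '0.171']
259 ['0.165', '0.164', '0.166', '0.164', '0.165', '0.165', '0.164', '0.165', '0.164', '0.164']
342.14470975700675 316.48110071299607 238.60041792615152
[[ 1.     -0.0008 -0.0034]
 [-0.0002  0.9622 -0.2724]
 [ 0.0034  0.2724  0.9622]] tcp in cam [-0.0012  0.0255  0.1568]
pred tip [ 0.4756 -0.2247  0.1258] [314.3889 237.3786] [314.3856 233.8063]
```

View pics/c5.png

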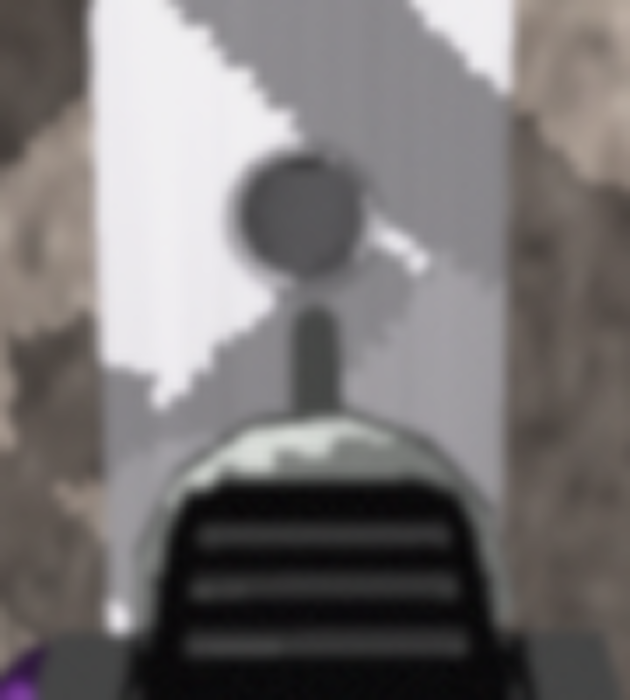

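>>> step_arm(targets=[0.0115,-0.04,-0.007,0.017,0.0115,-0.08,-0.007,0.017,0.0115,-0.12,-0.007,0.017,0.0115,-0.1587,-0.007,0.017,0.0115,-0.1587,-0.007,0.017,0.0115,-0.1587,-0.007,0.017,0.0115,-0.1587,-0.007,0.017])

```text
t: 6.62
tool_pos: [0.4528, -0.0668, 0.2277]
tool_rot: [3.126, 0.306, -0.003]
contact_force: [0.3, -0.9, -1.3]
opening: 0.0212
```

```bash
python3 - <<'E'
from seg import *
o,p,R=st();print(o["t"],p.round(4),R.round(4).tolist(),o["opening"],o["contact_force"],np.round(o["dq"],3))
P=imaging.get_image("wrist");save(P,"w6"); np.savez("pics/w6",**P)
W=cloud(P); g=P["color"].astype(int).max(-1)
print(imaging.mark_of("groove_mid",P)[:2], [px2w(P,*m["uv"],z=.107) for m in imaging.mark_of("groove_mid",P)[:2]])
print([ (m["uv"],px2w(P,*m["uv"])) for m in imaging.mark_of("lid_tab",P)[:1]])
print([ (m["uv"],px2w(P,*m["uv"],z=.13)) for m in imaging.mark_of("pin_tip",P)[:1]])
q=w2px(P,[.4558,-.0679,.107]);print(q, w2px(P,p+R[:,2]*.0967))
save(P,"c6",(250,130,390,270),5)
E
```

```text
6.6167 [ 0.4528 -0.0668  0.2277] [[0.981, 0.1939, -0.0021], [0.1939, -0.981, -0.001], [-0.0022, 0.0006, -1.0]] 0.02118586519273437 [ 0.3162 -0.9002 -1.2634] [-0.026  0.011 -0.019 -0.001  0.001 -0.001]
[{'uv': [320.3, 234.5], 'score': 0.65}] [array([ 0.457 , -0.0692,  0.107 ])]
[([364.5, 177.7], array([ 0.4773, -0.0171,  0.132 ]))]
[([316.2, 231.4], array([ 0.4522, -0.0615,  0.13  ]))]
[319.1584 232.6188] [315.3443 238.8972]
```

View pics/w6.png

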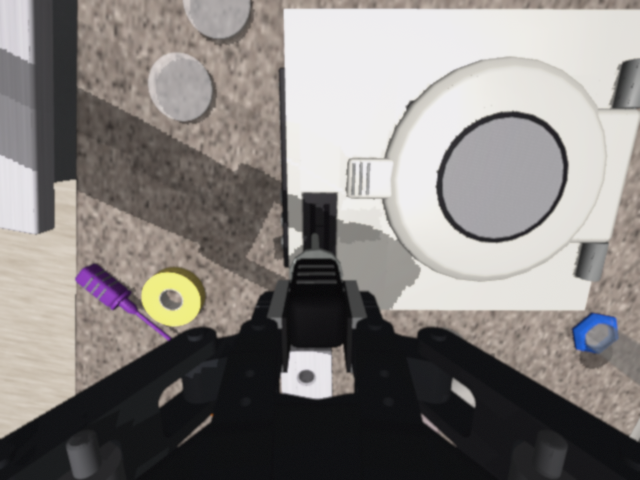

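View pics/c6.png

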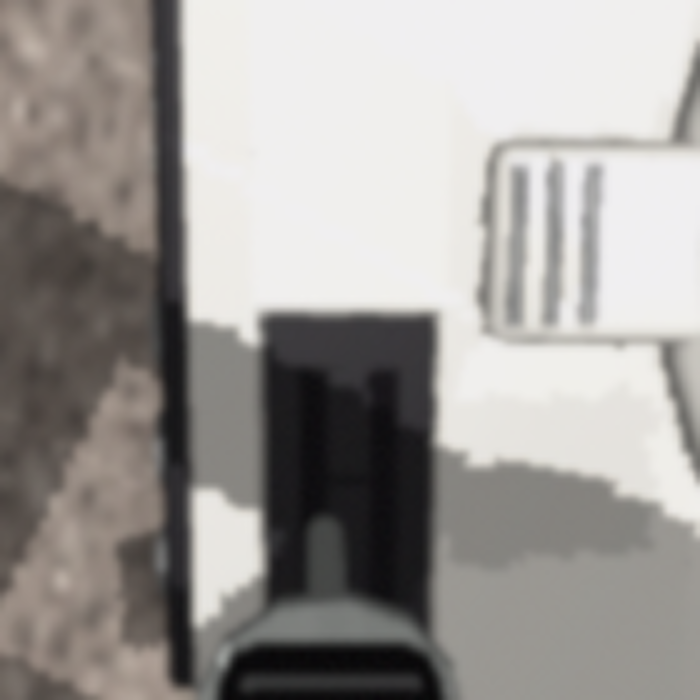

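```bash
python3 - <<'E'
from seg import *
P=dict(np.load("pics/w6.npz")); P={k:(v if v.ndim else v.item()) for k,v in P.items()}
a=px2w(P,302.6,210,.115);b=px2w(P,337.4,210,.115);print("bezel cross mid",(a+b)/2,np.linalg.norm(a-b))
yh=np.array([-.1937,.981,0]);xh=np.array([.981,.1937,0])
g=np.array([.4558,-.0679,.107])
for n,X in [("mid",(a+b)/2),("groove far end",px2w(P,320,130+370/5,.107)),("line",px2w(P,320,225.6,.107)),("bezel end",px2w(P,320,192.7,.115)),("tip",px2w(P,315,234+2.5,.131))]:
    print(n,X,"rel g: x,y",(X-g)@xh,(X-g)@yh)
print(g@xh)
W=cloud(P)
for v in range(196,236,2): print(v,W[v,312:330:2,2].round(3), round((W[v,320]-g)@yh,3))
E
```

```text
bezel cross mid [ 0.4525 -0.0484  0.115 ] 0.026347063512847227
mid [ 0.4525 -0.0484  0.115 ] rel g: x,y 0.0005210711107861205 0.01980692733756224
groove far end [ 0.4519 -0.0452  0.107 ] rel g: x,y 0.0005825616730500783 0.022990966166821253
line [ 0.4553 -0.0621  0.107 ] rel g: x,y 0.0006476200697436697 0.005738369533510677
bezel end [ 0.4499 -0.0355  0.115 ] rel g: x,y 0.00047215807634978167 0.03291826485194537
tip [ 0.452  -0.0652  0.131 ] rel g: x,y -0.003187745500407419 0.0033966313789880365
0.43398757
196 [0.114 0.116 0.114 0.116 0.115 0.117 0.114 0.116 0.116] 0.03
198 [0.116 0.115 0.115 0.116 0.114 0.115 0.116 0.116 0.116] 0.029
200 [0.116 0.115 0.115 0.116 0.116 0.116 0.115 0.116 0.115] 0.028
202 [0.116 0.116 0.114 0.116 0.115 0.116 0.115 0.114 0.117] 0.026
204 [0.113 0.112 0.106 0.107 0.37  0.107 0.111 0.113 0.114] 0.069
206 [0.113 0.113 0.107 0.106 0.106 0.106 0.111 0.113 0.114] 0.021
208 [0.114 0.111 0.108 0.107 0.107 0.107 0.113 0.113 0.115] 0.02
210 [0.113 0.111 0.106 0.107 0.108 0.107 0.112 0.112 0.114] 0.018
212 [0.114 0.112 0.107 0.108 0.107 0.108 0.112 0.113 0.114] 0.017
214 [0.113 0.112 0.106 0.107 0.107 0.107 0.112 0.113 0.113] 0.015
216 [0.114 0.113 0.1   0.099 0.099 0.099 0.111 0.113 0.115] 0.012
218 [0.113 0.113 0.099 0.1   0.099 0.099 0.113 0.113 0.114] 0.01
220 [0.113 0.112 0.1   0.099 0.1   0.099 0.112 0.113 0.115] 0.009
222 [0.113 0.113 0.099 0.099 0.099 0.099 0.112 0.113 0.114] 0.007
224 [0.115 0.113 0.1   0.1   0.1   0.099 0.113 0.114 0.115] 0.005
226 [0.114 0.112 0.105 0.106 0.107 0.106 0.112 0.113 0.114] 0.005
228 [0.113 0.112 0.107 0.106 0.106 0.107 0.111 0.114 0.113] 0.004
230 [0.113 0.113 0.107 0.107 0.107 0.107 0.112 0.113 0.116] 0.002
232 [0.113 0.112 0.107 0.107 0.107 0.107 0.113 0.114 0.114] 0.0
234 [0.112 0.136 0.134 0.106 0.108 0.107 0.112 0.113 0.115] -0.001
```

Depth in w6 shows the groove floor at 0.107 and a drop to about 0.099 at rows 215–225, u≈320. That puts the hole roughly +6 to +15 mm from mid, toward +y. I'll land at mid-groove and slide that way.

>>> step_arm(targets=[0.0038,0.003,0.005,0,0.0038,0.003,0.01,0,0.0038,0.003,0.016,0,0.0038,0.003,0.021,0,0.0038,0.003,0.021,0,0.0038,0.003,0.021,0])

```text
t: 7.37
tool_pos: [0.4574, -0.07, 0.2072]
tool_rot: [3.126, 0.302, -0.003]
contact_force: [-1.1, 0.3, 0.1]
opening: 0.0214
```

```bash
cat > tip.py <<'E'
from seg import *
import sys
o,p,R=st();print(o["t"],p.round(4),R.round(4).tolist(),o["opening"],np.round(o["contact_force"],2))
P=imaging.get_image("wrist");save(P,sys.argv[1],(250,130,390,270),5); np.savez("pics/"+sys.argv[1],**P)
g=np.array([.4563,-.0678,.107]);yh=np.array([-.1937,.981,0]);xh=np.array([.981,.1937,0])
t=p+R[:,2]*.0967+R[:,0]*.0000; print("tip est",t.round(4),"rel",((t-g)@xh).round(4),((t-g)@yh).round(4))
E
python3 tip.py c7
```

```text
7.3667 [ 0.4574 -0.07    0.2072] [[0.9815, 0.1916, -0.0018], [0.1916, -0.9815, -0.0008], [-0.0019, 0.0004, -1.0]] 0.021351734626421138 [-1.11  0.31  0.12]
tip est [ 0.4572 -0.0701  0.1105] rel 0.0004 -0.0024
```

View pics/c7.png

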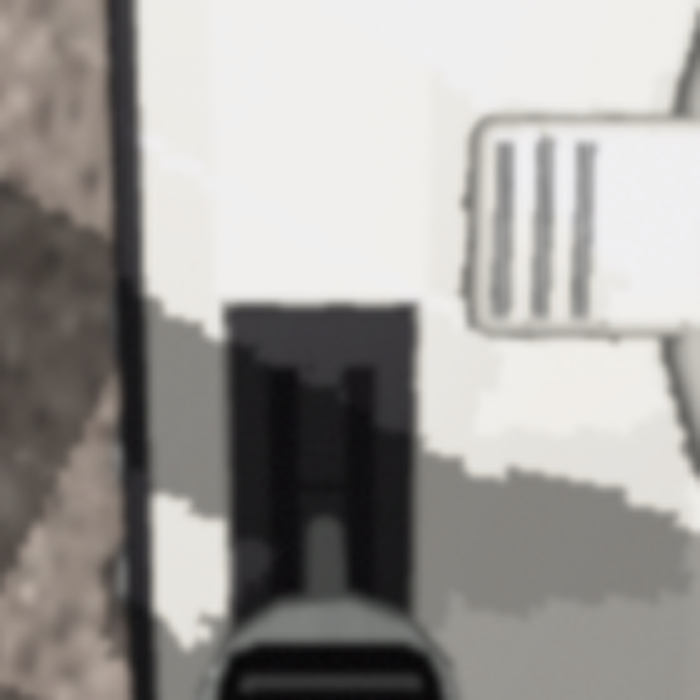

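>>> step_arm(targets=[0,0,0.002,0,0,0,0.004,0,0,0,0.005,0,0,0,0.005,0])

```text
t: 7.75
tool_pos: [0.458, -0.0701, 0.2035]
tool_rot: [3.126, 0.302, -0.0]
contact_force: [-1.6, -0.1, 2.2]
opening: 0.0211
```

```bash
python3 tip.py c8
```

```text
7.75 [ 0.458  -0.0701  0.2035] [[0.9814, 0.1917, 0.0001], [0.1917, -0.9814, -0.0013], [-0.0001, 0.0013, -1.0]] 0.02111370109901638 [-1.61 -0.14  2.23]
tip est [ 0.458  -0.0703  0.1068] rel 0.0012 -0.0027
```

>>> step_arm(targets=[0,-0.002,0.002,0,0,-0.004,0.002,0,0,-0.006,0.002,0,0,-0.008,0.002,0,0,-0.01,0.002,0,0,-0.012,0.002,0,0,-0.0127,0.003,0])

```text
t: 8.38
tool_pos: [0.4554, -0.0573, 0.2001]
tool_rot: [3.126, 0.303, 0.0]
contact_force: [0.8, -1.3, -0.6]
opening: 0.0214
```

```bash
python3 tip.py c9
```

```text
8.3833 [ 0.4554 -0.0573  0.2001] [[0.9814, 0.1918, 0.0003], [0.1918, -0.9814, -0.0008], [0.0001, 0.0008, -1.0]] 0.021449413838742926 [ 0.79 -1.34 -0.6 ]
tip est [ 0.4555 -0.0574  0.1034] rel 0.0012 0.0104
```

View pics/c9.png

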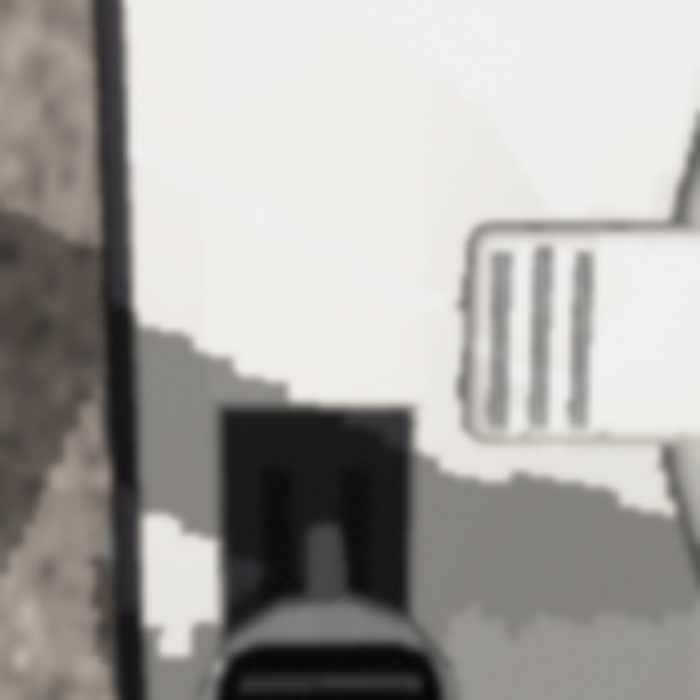

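>>> step_arm(targets=[-0.001,0,0.003,0,-0.001,0,0.006,0,-0.001,0,0.009,0,-0.001,0,0.012,0,-0.001,0,0.012,0])

```text
t: 8.85
tool_pos: [0.4534, -0.0578, 0.1868]
tool_rot: [3.126, 0.303, -0.005]
contact_force: [-3.7, -2.0, 2.2]
opening: 0.0209
```

```bash
python3 tip.py c10; python3 - <<'E'
from seg import *
P=dict(np.load("pics/c10.npz")); P={k:(v if v.ndim else v.item()) for k,v in P.items()}
save(P,"w10")
W=cloud(P); xx=W[...,0];yy=W[...,1]
m=(np.hypot(xx-.479,yy+.015)<.01);print(np.median(W[m][:,2]),m.sum())
E
```

```text
8.85 [ 0.4534 -0.0578  0.1868] [[0.9814, 0.1919, -0.003], [0.1919, -0.9814, -0.0014], [-0.0032, 0.0008, -1.0]] 0.020927552722603385 [-3.71 -2.02  2.2 ]
tip est [ 0.4531 -0.0579  0.0901] rel -0.0012 0.0103
0.16710702829620594 1663
```

View pics/w10.png

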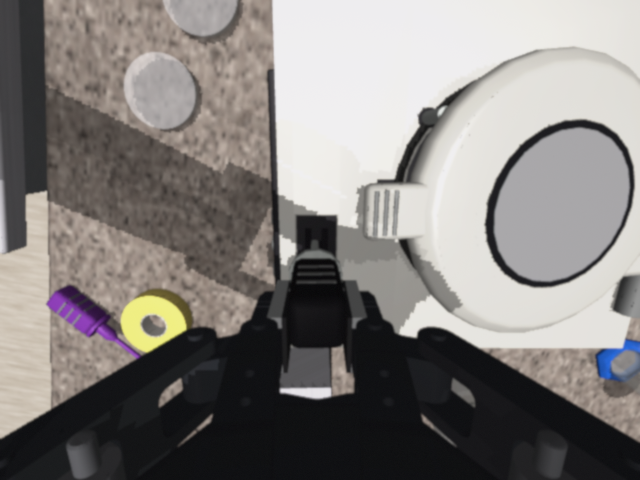

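>>> step_arm(targets=[0,0,-0.02,0,0,0,-0.045,0,0,0,-0.05,0,-0.0097,0.04,-0.05,-0.018,-0.0097,0.08,-0.05,-0.018,-0.0097,0.12,-0.05,-0.018,-0.0097,0.155,-0.05,-0.018,-0.0097,0.1688,-0.05,-0.018,-0.0097,0.1688,-0.05,-0.018,-0.0097,0.1688,-0.05,-0.018])

```text
t: 9.73
tool_pos: [0.4764, -0.2249, 0.2358]
tool_rot: [-3.123, -0.329, 0.005]
contact_force: [-0.0, 0.7, -0.9]
opening: 0.021
```

```bash
python3 tip.py c11; python3 - <<'E'
from seg import *
P=dict(np.load("pics/c11.npz")); P={k:(v if v.ndim else v.item()) for k,v in P.items()}
P2=imaging.get_image("side"); save(P2,"s11",(220,80,480,280),3)
o,p,R=st()
print("TCP target delta tool", R.T@(np.array([.4762,-.2253,.1037])-p), "hole px",w2px(P,[.4738,-.2231,.08]))
E
```

```text
9.7333 [ 0.4764 -0.2249  0.2358] [[0.978, 0.2085, -0.0034], [0.2085, -0.978, 0.0009], [-0.0032, -0.0016, -1.0]] 0.02102751453117733 [-0.01  0.67 -0.86]
tip est [ 0.4761 -0.2248  0.1391] rel -0.011 -0.1578
TCP target delta tool [-0.0001  0.0015  0.1326] hole px [313.5889 218.7017]
```

View pics/c11.png

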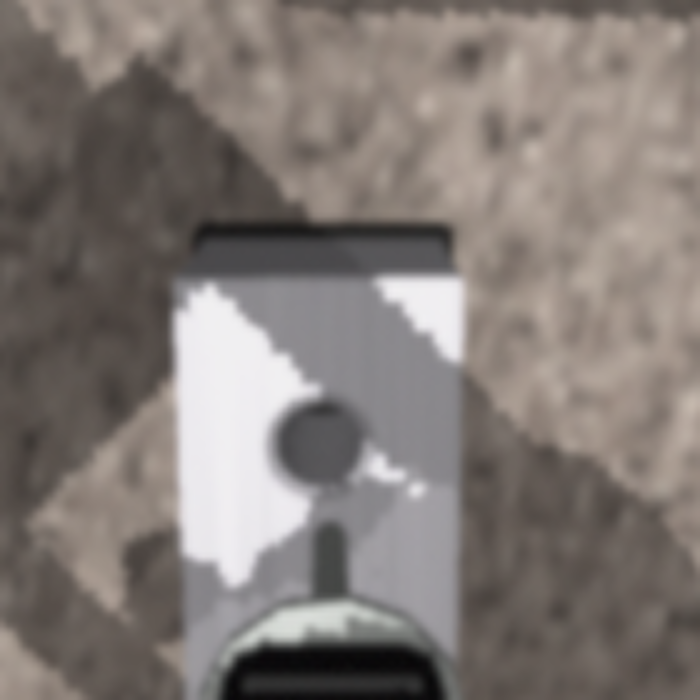

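View pics/s11.png

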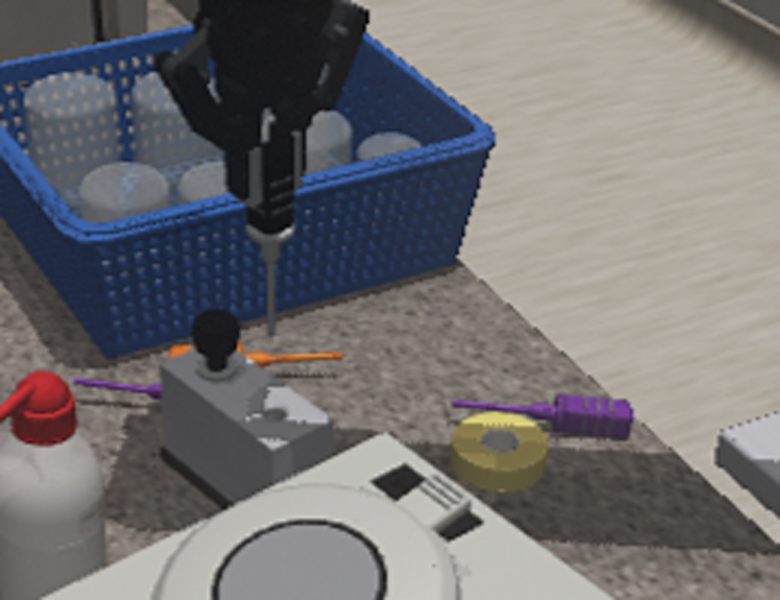

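>>> step_arm(targets=[-0.0022,-0.0015,0.02,0,-0.0022,-0.0015,0.04,0,-0.0022,-0.0015,0.05,0,-0.0022,-0.0015,0.05,0,-0.0022,-0.0015,0.05,0])

```text
t: 10.25
tool_pos: [0.4737, -0.2218, 0.186]
tool_rot: [-3.123, -0.334, 0.006]
contact_force: [0.5, -0.2, -1.0]
opening: 0.0215
```

```bash
python3 tip.py c12
```

```text
10.25 [ 0.4737 -0.2218  0.186 ] [[0.9773, 0.2117, -0.0038], [0.2117, -0.9773, 0.0007], [-0.0035, -0.0015, -1.0]] 0.021520629045249706 [ 0.54 -0.16 -0.99]
tip est [ 0.4733 -0.2218  0.0893] rel -0.0132 -0.1543
```

View pics/c12.png

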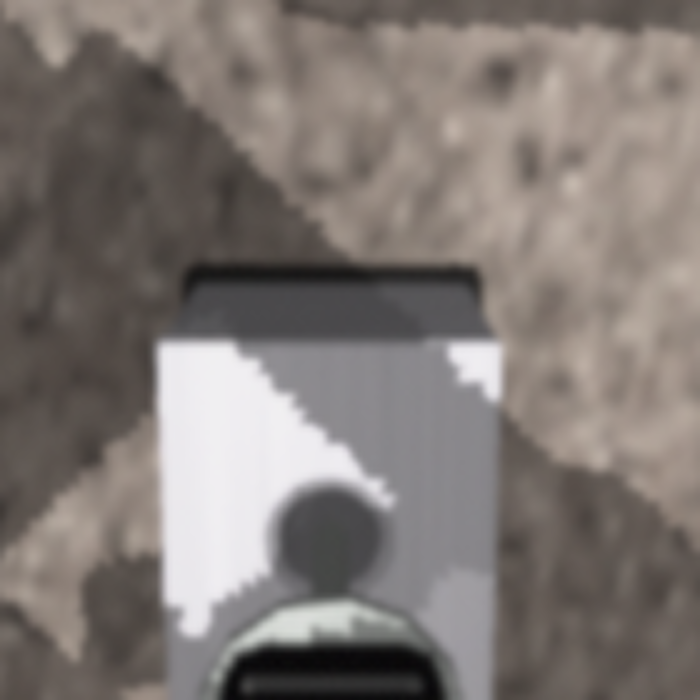

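>>> step_arm(targets=[0,0.0007,0.01,0,0,0.0007,0.02,0,0,0.0007,0.03,0,0,0.0007,0.04,0,0,0.0007,0.05,0,0,0.0007,0.05,0])

```text
t: 10.8
tool_pos: [0.4726, -0.2221, 0.1337]
tool_rot: [-3.12, -0.333, 0.01]
contact_force: [0.5, 0.5, -1.2]
opening: 0.021
```

```bash
python3 tip.py c13
```

```text
10.8 [ 0.4726 -0.2221  0.1337] [[0.9774, 0.2112, -0.0067], [0.2112, -0.9774, 0.0027], [-0.006, -0.004, -1.0]] 0.020958972515053204 [ 0.52  0.45 -1.15]
tip est [ 0.4719 -0.2218  0.037 ] rel -0.0145 -0.1542
```

View pics/c13.png

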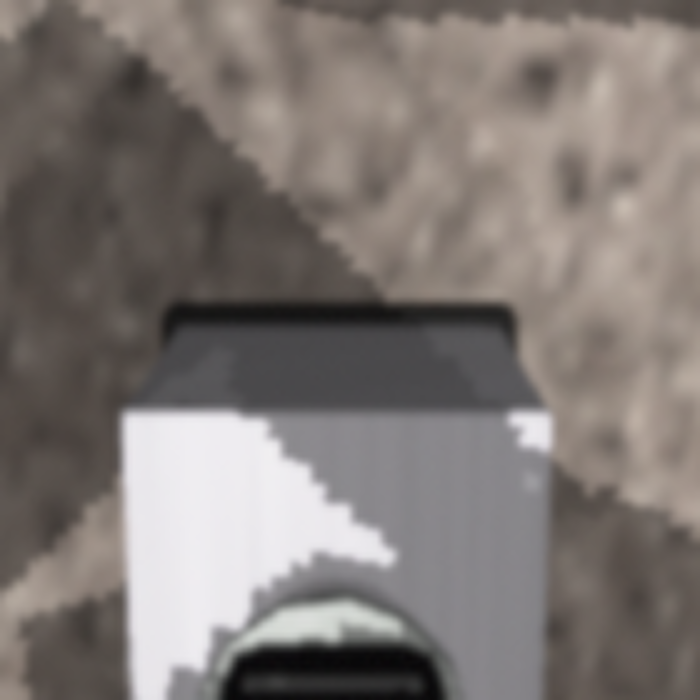

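>>> step_arm(targets=[0.001,0.0008,0.006,0,0.001,0.0008,0.012,0,0.001,0.0008,0.018,0,0.001,0.0008,0.024,0,0.001,0.0008,0.029,0,0.001,0.0008,0.029,0])

```text
t: 11.35
tool_pos: [0.4738, -0.2233, 0.1048]
tool_rot: [-3.122, -0.334, 0.01]
contact_force: [0.3, -2.8, -2.8]
opening: 0.0212
```

```bash
python3 tip.py c14
```

```text
11.35 [ 0.4738 -0.2233  0.1048] [[0.9774, 0.2113, -0.0062], [0.2113, -0.9774, 0.0011], [-0.0059, -0.0024, -1.0]] 0.021239351054137302 [ 0.3  -2.81 -2.81]
tip est [ 0.4732 -0.2232  0.0081] rel -0.0136 -0.1557
```

>>> step_arm(targets=[0,0,0.0015,0,0,0,0.002,0,0,0,0.002,0])

```text
t: 11.65
tool_pos: [0.474, -0.2234, 0.1038]
tool_rot: [-3.122, -0.334, 0.009]
contact_force: [-0.4, -1.8, 1.4]
opening: 0.0209
```

>>> step_arm(targets=[0,0,0,0,0,0,0,0,0,0,0,0,0,0,0,0], grip=0.055)

```text
t: 11.98
tool_pos: [0.4741, -0.2232, 0.1038]
tool_rot: [-3.122, -0.334, 0.009]
contact_force: [0.0, 0.4, -0.3]
opening: 0.0551
```

>>> step_arm(targets=[0,0,-0.03,0,0,0,-0.06,0,0,0,-0.1,0,0,0,-0.12,0,0,0,-0.12,0,0,0,-0.12,0])

```text
t: 12.48
tool_pos: [0.4756, -0.2237, 0.2256]
tool_rot: [3.123, 0.334, -0.004]
contact_force: [1.0, -0.6, -0.7]
opening: 0.055
```

```bash
python3 look.py w15; python3 - <<'E'
from seg import *
P=dict(np.load("pics/w15.npz")); P={k:(v if v.ndim else v.item()) for k,v in P.items()}
W=cloud(P); d=P["depth"]
rect(W,.123,.150,(.474,-.223),.03,d,"handle")
P2=imaging.get_image("side"); save(P2,"s15",(220,80,480,280),3)
E
```

```text
12.4833 [ 0.4756 -0.2237  0.2256] [[0.9774, 0.2115, -0.0025], [0.2115, -0.9774, -0.0006], [-0.0026, 0.0001, -1.0]] [-0.0006  0.031   0.06    0.0005 -0.0009 -0.0006]
cam [ 0.462  -0.1576  0.3682]
groove_mid [336.5   4.4] 0.97 depth [ 0.456  -0.0683  0.1064] z [ 0.456  -0.0686  0.107 ]
pin_handle [ 80.5 133.4] 0.95 depth [ 0.2379 -0.1978  0.0239] z [ 0.2933 -0.1879  0.109 ]
pin_handle [264.7 338.9] 0.92 depth [ 0.4497 -0.3815  0.0229] z [ 0.4528 -0.3257  0.109 ]
pin_handle [316.3 226.7] 0.82 depth [ 0.4739 -0.2138  0.133 ] z [ 0.4751 -0.2195  0.109 ]
pin_handle [286.3 302.2] 0.72 depth [ 0.4652 -0.3308  0.0235] z [ 0.4644 -0.2879  0.109 ]
pin_tip [189.2 286.2] 0.88 depth [ 0.3512 -0.3464  0.0004] z [ 0.3511 -0.3466  0.    ]
pin_tip [159.5 203.9] 0.66 depth [ 0.3171 -0.2514  0.0205] z [ 0.3085 -0.2569  0.    ]
pin_tip [346.6 363.2] 0.6 depth [ 0.5546 -0.4086 -0.0003] z [ 0.5545 -0.4084  0.    ]
key_knob [316.  299.8] 0.91 depth [ 0.4869 -0.2752  0.1202] z [ 0.488  -0.2805  0.109 ]
handle 913 rect mm [ 474.  -220.9] [21.1 21.6] 12.53 z 0.13339398177403722 mean [ 0.4738 -0.2198]
```

View pics/w15.png

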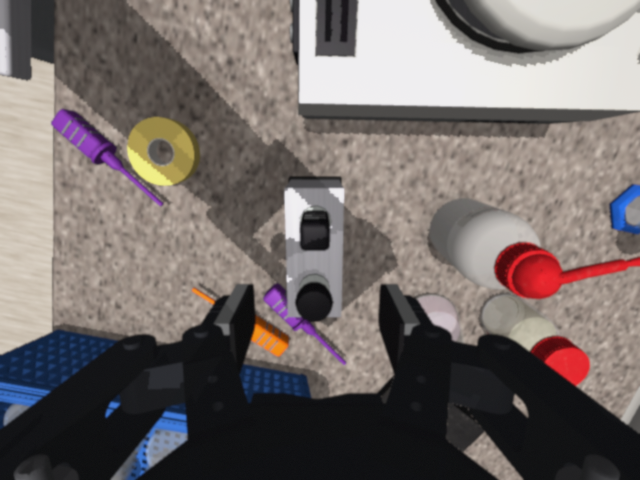

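View pics/s15.png

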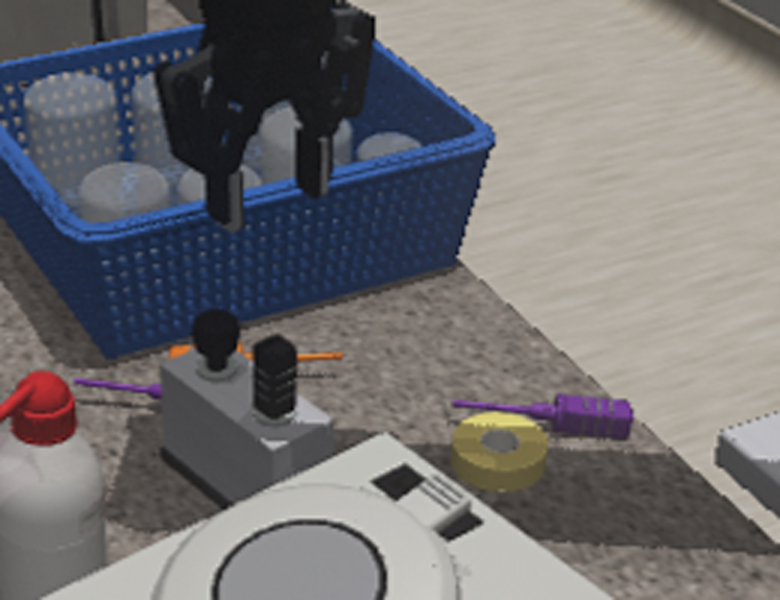

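>>> step_arm(targets=[0.051,-0.202,-0.012,-1.5525,0.051,-0.202,-0.012,-1.5525,0.051,-0.202,-0.012,-1.5525,0.051,-0.202,-0.012,-1.5525,0.051,-0.202,-0.012,-1.5525,0.051,-0.202,-0.012,-1.5525,0.051,-0.202,-0.012,-1.5525,0.051,-0.202,-0.012,-1.5525,0.051,-0.202,-0.012,-1.5525,0.051,-0.202,-0.012,-1.5525,0.051,-0.202,-0.012,-1.5525,0.051,-0.202,-0.012,-1.5525])

```text
t: 13.93
tool_pos: [0.4816, -0.0149, 0.2351]
tool_rot: [-2.046, -2.375, 0.005]
contact_force: [-0.2, -0.1, 0.2]
opening: 0.0551
```

```bash
python3 look.py w16; python3 - <<'E'
from seg import *
P=dict(np.load("pics/w16.npz")); P={k:(v if v.ndim else v.item()) for k,v in P.items()}
W=cloud(P); 
rect(W,.155,.175,(.48,-.016),.03,P["depth"],"tab")
E
```

```text
13.9333 [ 0.4816 -0.0149  0.2351] [[-0.1479, 0.989, -0.0071], [0.989, 0.148, 0.0021], [0.0031, -0.0067, -1.0]] [-0.0016  0.0022  0.0008 -0.001   0.0007 -1.4816]
cam [ 0.4155 -0.0262  0.3781]
groove_mid [256.  192.7] 0.78 depth [ 0.4589 -0.0673  0.1071] z [ 0.459  -0.0674  0.107 ]
groove_mid [318.8 247.1] 0.7 depth [ 0.4782 -0.0147  0.167 ] z [ 0.4961 -0.0114  0.107 ]
lid_tab [316.4 248.1] 0.67 depth [ 0.479  -0.0161  0.1675] z [ 0.4912 -0.0142  0.127 ]
pin_handle [  7.2 146.5] 0.95 depth [ 0.4632 -0.3304  0.0233] z [ 0.4517 -0.2569  0.109 ]
pin_handle [ 59.5 179.7] 0.57 depth [ 0.4692 -0.2119  0.1189] z [ 0.4712 -0.219   0.109 ]
tool_block [102.1 175.6] 0.83 depth [ 0.4681 -0.2032  0.0806] z [ 0.4824 -0.2511  0.    ]
tab 2809 rect mm [489.5 -14.3] [40.4 48.3] 10.57 z 0.16514657029779742 mean [ 0.4897 -0.0148]
```

View pics/w16.png

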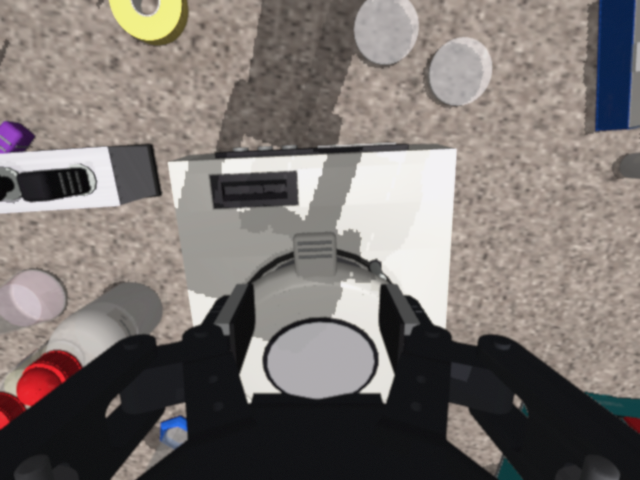

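```bash
python3 - <<'E'
from seg import *
P=dict(np.load("pics/w16.npz")); P={k:(v if v.ndim else v.item()) for k,v in P.items()}
save(P,"c16",(275,215,355,290),8)
for u,v in [(315,235),(315,240),(315,255),(315,270),(296,250),(334,250)]: print(u,v,px2w(P,u,v).round(4))
o,p,R=st();print(p,R.round(3).tolist())
E
```

```text
315 235 [ 0.4709 -0.0182  0.1661]
315 240 [ 0.4735 -0.0178  0.1684]
315 255 [ 0.4839 -0.0163  0.167 ]
315 270 [ 0.4948 -0.0147  0.1652]
296 250 [ 0.4827 -0.029   0.1658]
334 250 [ 0.4786 -0.0047  0.1676]
[ 0.4817 -0.015   0.2353] [[-0.14, 0.99, -0.007], [0.99, 0.14, 0.002], [0.003, -0.006, -1.0]]
```

View pics/c16.png

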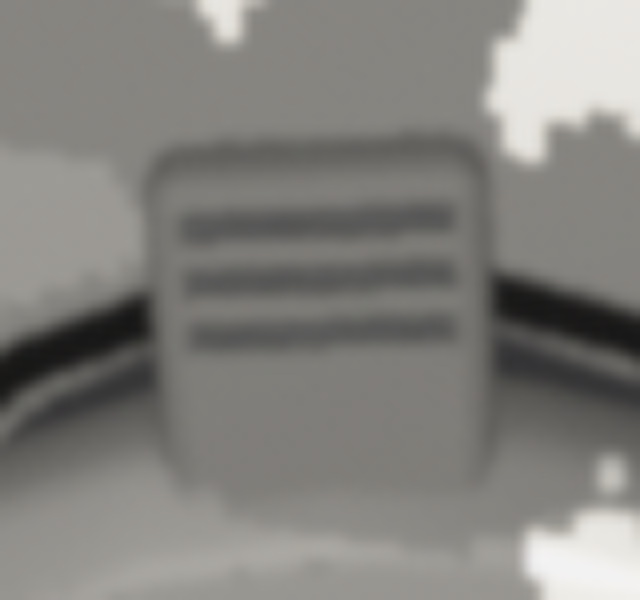

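>>> step_arm(targets=[-0.001,-0.007,0.01,-0.05,-0.001,-0.007,0.035,-0.05,-0.001,-0.007,0.06,-0.05,-0.001,-0.007,0.077,-0.05,-0.001,-0.007,0.077,-0.05,-0.001,-0.007,0.077,-0.05])

```text
t: 14.83
tool_pos: [0.4737, -0.0167, 0.1576]
tool_rot: [-1.995, -2.416, 0.006]
contact_force: [0.7, 0.6, 1.0]
opening: 0.0546
```

```bash
python3 look.py w17 | head -3
```

```text
14.8333 [ 0.4737 -0.0167  0.1576] [[-0.1891, 0.9819, -0.009], [0.982, 0.1891, 0.0025], [0.0041, -0.0084, -1.0]] [ 0.001  -0.0194 -0.0468  0.0012 -0.0007 -0.0029]
cam [ 0.4084 -0.0309  0.3007]
centrifuge [316.2 293.9] 0.61 depth [ 0.4701 -0.0185  0.1623] z [ 0.5425 -0.0041  0.    ]
```

View pics/w17.png

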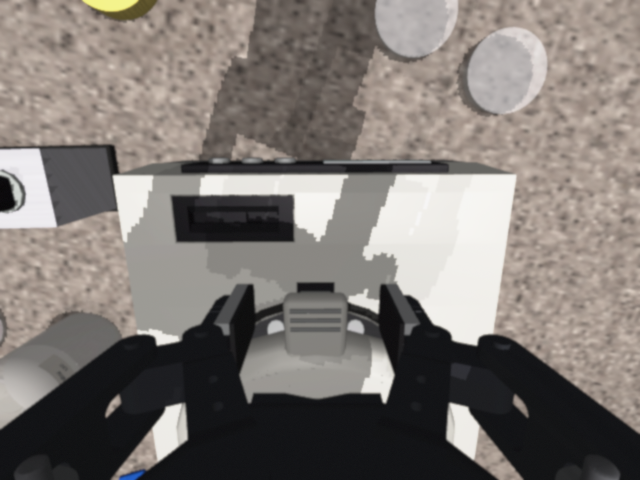

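>>> step_arm(targets=[0,0,0,0,0,0,0,0,0,0,0,0,0,0,0,0,0,0,0,0], grip=0.0, force=30)

```text
t: 15.65
tool_pos: [0.475, -0.0171, 0.1595]
tool_rot: [-1.997, -2.419, 0.003]
contact_force: [-0.4, -1.2, 0.9]
opening: 0.0267
```

```bash
python3 look.py w18 | head -3; python3 - <<'E'
import numpy as np
o,p=None,None
from h import *
o,p,R=st(); xh=np.array([.981,.193]); H=np.array([.6536,.0179])
for th in np.arange(.2,1.75,.1):
    c,s=np.cos(th),np.sin(th); x=-.187*c+.006*s; z=.121+.187*s+.006*c-.007
    X=np.r_[H+x*xh,z]; print(round(th,2),X.round(4),(R.T@(X-p)).round(4))
E
```

```text
15.65 [ 0.475  -0.0171  0.1595] [[-0.1896, 0.9818, -0.0049], [0.9819, 0.1896, 0.0013], [0.0022, -0.0046, -1.0]] [ 0.0014  0.0018  0.0007 -0.0011 -0.0011  0.0012]
cam [ 0.4091 -0.0311  0.3023]
groove_mid [238.6 212.4] 0.66 depth [ 0.4554 -0.0678  0.1069] z [ 0.4553 -0.0678  0.107 ]
0.2 [ 0.475  -0.0172  0.157 ] [-0.0002 -0.      0.0023]
0.3 [ 0.4801 -0.0162  0.175 ] [-0.0001  0.0051 -0.0157]
0.4 [ 0.4869 -0.0149  0.1923] [-0.0001  0.012  -0.0331]
0.5 [ 0.4954 -0.0132  0.2089] [-0.      0.0206 -0.0497]
0.6 [ 0.5055 -0.0112  0.2245] [ 0.0001  0.0308 -0.0654]
0.7 [ 0.5171 -0.009   0.2391] [ 0.0001  0.0425 -0.0799]
0.8 [ 0.53   -0.0064  0.2523] [ 0.0002  0.0556 -0.0933]
0.9 [ 0.5442 -0.0036  0.2642] [ 0.0003  0.07   -0.1052]
1.0 [ 0.5594 -0.0006  0.2746] [ 0.0004  0.0855 -0.1157]
1.1 [0.5756 0.0026 0.2834] [ 0.0004  0.102  -0.1245]
1.2 [0.5926 0.0059 0.2905] [ 0.0005  0.1192 -0.1317]
1.3 [0.6102 0.0094 0.2958] [ 0.0006  0.1371 -0.1371]
1.4 [0.6282 0.0129 0.2993] [ 0.0007  0.1555 -0.1407]
1.5 [0.6465 0.0165 0.301 ] [ 0.0007  0.1741 -0.1424]
1.6 [0.6648 0.0201 0.3007] [ 0.0008  0.1928 -0.1423]
1.7 [0.6831 0.0237 0.2987] [ 0.0009  0.2114 -0.1403]
```

View pics/w18.png

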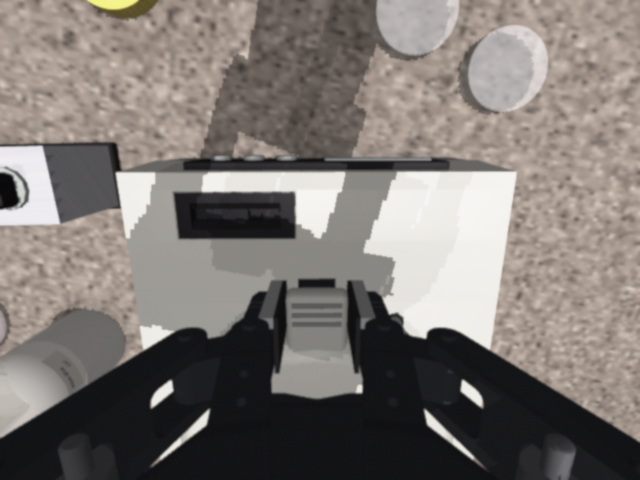

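>>> step_arm(targets=[0,0.002,-0.007,0,0,0.005,-0.016,0,0,0.008,-0.024,0,0,0.012,-0.033,0,0,0.016,-0.042,0,0,0.021,-0.05,0,0,0.026,-0.057,0,0,0.031,-0.065,0])

```text
t: 16.72
tool_pos: [0.5061, -0.011, 0.2247]
tool_rot: [-1.996, -2.419, 0.003]
contact_force: [3.0, -0.0, -4.5]
opening: 0.0269
```

```bash
python3 look.py w19 | head -2;  python3 - <<'E'
from h import *
P=imaging.get_image("side"); save(P,"s19")
E
```

```text
16.7167 [ 0.5061 -0.011   0.2247] [[-0.1898, 0.9818, -0.0054], [0.9818, 0.1898, 0.0016], [0.0026, -0.005, -1.0]] [ 0.0434  0.0942 -0.2354  0.0082  0.1172  0.0426]
cam [ 0.4403 -0.0251  0.3676]
```

View pics/w19.png

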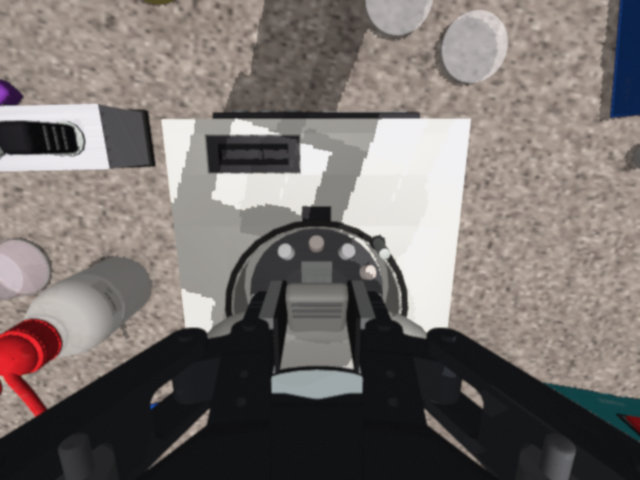

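View pics/s19.png

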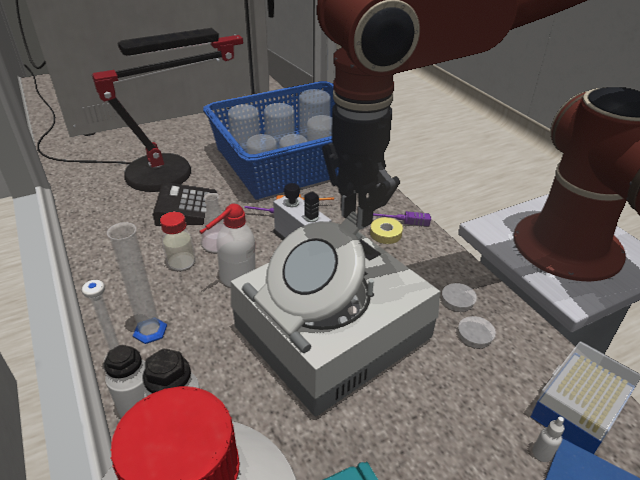

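>>> step_arm(targets=[0,0.006,-0.007,0,0,0.012,-0.0145,0,0,0.018,-0.021,0,0,0.025,-0.028,0,0,0.032,-0.034,0,0,0.039,-0.04,0,0,0.047,-0.045,0,0,0.055,-0.05,0,0,0.063,-0.055,0,0,0.071,-0.059,0,0,0.08,-0.063,0,0,0.088,-0.0665,0])

```text
t: 18.17
tool_pos: [0.5931, 0.0059, 0.2901]
tool_rot: [-1.996, -2.419, 0.003]
contact_force: [-0.5, 2.1, -2.8]
opening: 0.0264
```

```bash
python3 look.py w20 | head -2;  python3 - <<'E'
from h import *
P=imaging.get_image("side"); save(P,"s20")
o,p,R=st();print(o["opening"],o["contact_force"],o["wrist_torque"]); xh=np.array([.981,.193]); H=np.array([.6536,.0179])
for th in np.arange(1.2,1.8,.1):
    c,s=np.cos(th),np.sin(th); x=-.187*c+.006*s; z=.121+.187*s+.006*c-.007
    X=np.r_[H+x*xh,z]; print(round(th,2),X.round(4),(R.T@(X-p)).round(4))
E
```

```text
18.1667 [0.5931 0.0059 0.2901] [[-0.1898, 0.9818, -0.0054], [0.9818, 0.1898, 0.0023], [0.0032, -0.0049, -1.0]] [ 0.0502  0.2127 -0.2626  0.0011  0.057   0.0487]
cam [ 0.5273 -0.0084  0.433 ]
0.02653186065871974 [-1.05765365  3.12265988 -1.77483013] [ 0.38462393  0.22082832 -0.02891627]
1.2 [0.5926 0.0059 0.2905] [ 0.0002  0.0007 -0.0009]
1.3 [0.6102 0.0094 0.2958] [ 0.0003  0.0186 -0.0063]
1.4 [0.6282 0.0129 0.2993] [ 0.0003  0.037  -0.01  ]
1.5 [0.6465 0.0165 0.301 ] [ 0.0004  0.0556 -0.0117]
1.6 [0.6648 0.0201 0.3007] [ 0.0005  0.0743 -0.0116]
1.7 [0.6831 0.0237 0.2987] [ 0.0005  0.0929 -0.0096]
1.8 [0.701  0.0272 0.2947] [ 0.0006  0.1112 -0.0058]
```

View pics/s20.png

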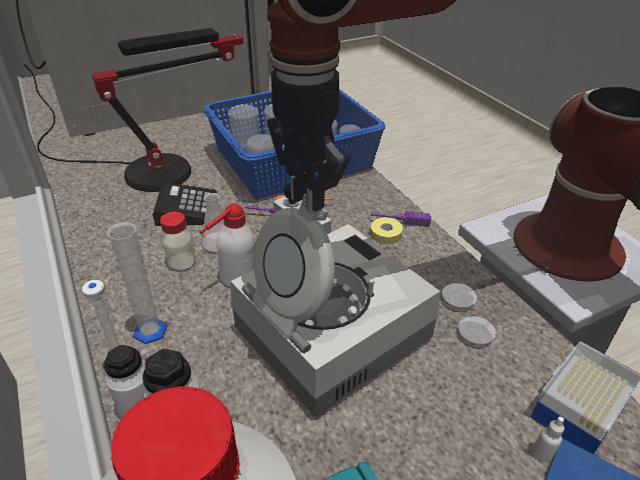

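View pics/w20.png

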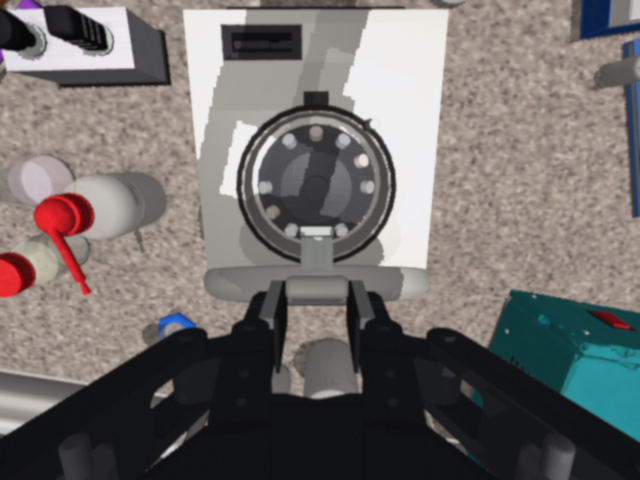

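Lid at about 1.2 and still held by its tab. Continuing to about 1.68.

>>> step_arm(targets=[0,0.01,-0.0035,0,0,0.019,-0.006,0,0,0.028,-0.008,0,0,0.037,-0.01,0,0,0.046,-0.011,0,0,0.056,-0.0117,0,0,0.065,-0.0117,0,0,0.074,-0.0116,0,0,0.083,-0.011,0,0,0.091,-0.01,0,0,0.095,-0.0095,0,0,0.095,-0.0095,0])

```text
t: 19.62
tool_pos: [0.6864, 0.0239, 0.2991]
tool_rot: [-1.996, -2.419, 0.001]
contact_force: [0.6, 4.2, 3.2]
opening: 0.0264
```

```bash
python3 look.py w21 | head -2;  python3 - <<'E'
from h import *
P=imaging.get_image("side"); save(P,"s21")
o,p,R=st();print(o["opening"],o["contact_force"])
E
```

```text
19.6167 [0.6864 0.0239 0.2991] [[-0.1899, 0.9818, -0.0042], [0.9818, 0.1899, 0.0025], [0.0032, -0.0036, -1.0]] [-0.0035 -0.0196  0.0197 -0.0046  0.0098 -0.0046]
cam [0.6204 0.0097 0.4419]
0.026254104946564782 [-1.01899546  3.89007528  4.15829321]
```

View pics/s21.png

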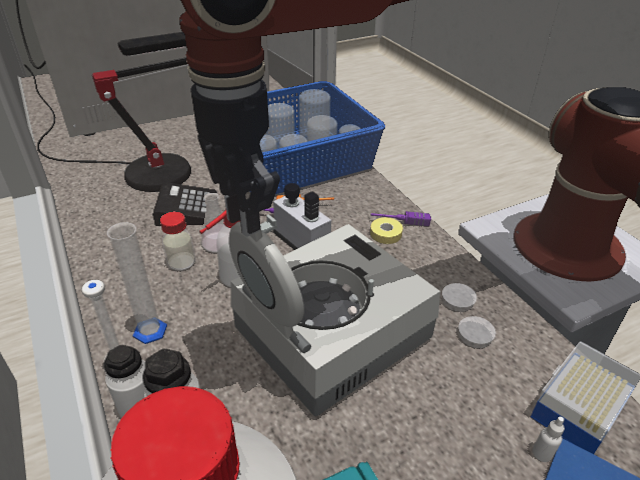

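View pics/w21.png

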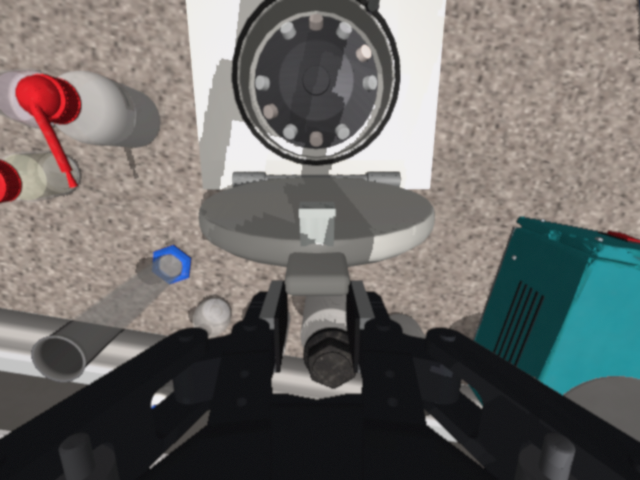

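>>> step_arm(targets=[0,0.004,0.001,0,0,0.008,0.002,0,0,0.008,0.002,0])

```text
t: 20.32
tool_pos: [0.6939, 0.0254, 0.2976]
tool_rot: [-1.997, -2.42, 0.0]
contact_force: [0.4, 4.4, 5.3]
opening: 0.026
```

>>> step_arm(targets=[0,0,0,0,0,0,0,0,0,0,0,0,0,0,0,0], grip=0.055)

```text
t: 20.65
tool_pos: [0.6938, 0.0246, 0.2964]
tool_rot: [-1.997, -2.419, 0.003]
contact_force: [-0.7, -0.3, -0.1]
opening: 0.0552
```

>>> step_arm(targets=[0,0,-0.02,0,0,0,-0.05,0,0,0,-0.08,0,0,-0.02,-0.09,0,0,-0.06,-0.09,0,0,-0.1,-0.09,0,0,-0.14,-0.09,0,0,-0.14,-0.09,0,0,-0.14,-0.09,0])

```text
t: 21.4
tool_pos: [0.5552, -0.0025, 0.387]
tool_rot: [-1.999, -2.419, 0.003]
contact_force: [-0.0, 0.8, 0.2]
opening: 0.0551
```

```bash
python3 look.py w22;  python3 - <<'E'
from seg import *
P=imaging.get_image("side"); save(P,"s22")
P=imaging.get_image("scene"); save(P,"sc22")
P=dict(np.load("pics/w22.npz")); P={k:(v if v.ndim else v.item()) for k,v in P.items()}
W=cloud(P);q=W.reshape(-1,3); q=q[(q[:,2]>.2)&(q[:,2]<.32)&(abs(q[:,0]-.67)<.08)&(abs(q[:,1]-.02)<.1)]
r=(q[:,:2]-[.6536,.0179])@np.array([.981,.193]); print(len(q)); 
if len(q)>50: print(np.polyfit(q[:,2]-.121,r,1), q[:,2].max())
E
```

```text
21.4 [ 0.5552 -0.0025  0.387 ] [[-0.188, 0.9822, -0.0038], [0.9822, 0.188, 0.0011], [0.0018, -0.0035, -1.0]] [ 0.0097  0.064  -0.0655  0.0053 -0.0109  0.0027]
cam [ 0.4891 -0.0164  0.5298]
centrifuge [314.9 179.9] 0.69 depth [ 0.4891 -0.0164  0.5298] z [ 0.5425 -0.0079  0.    ]
centrifuge [138.6  92.9] 0.68 depth [ 0.4738 -0.2132  0.1339] z [ 0.4687 -0.2797  0.    ]
lid_tab [321.2 397.8] 0.62 depth [ 0.5458 -0.0043  0.462 ] z [0.8257 0.0556 0.127 ]
pin_handle [89.5 76.7] 0.97 depth [ 0.4646 -0.2993  0.0794] z [ 0.4662 -0.2807  0.109 ]
pin_handle [144.1  91.8] 0.76 depth [ 0.4712 -0.2114  0.1257] z [ 0.4705 -0.2195  0.109 ]
pin_handle [53.6 65.4] 0.74 depth [ 0.4565 -0.3829  0.0222] z [ 0.462  -0.3203  0.109 ]
pin_tip [ 46.6 133.9] 0.77 depth [ 0.5487 -0.3947  0.021 ] z [ 0.5511 -0.4104  0.    ]
tool_block [158.8 104.5] 0.67 depth [ 0.4806 -0.21    0.0912] z [ 0.4789 -0.2502  0.    ]
key_knob [87.4 96.5] 0.64 depth [ 0.4878 -0.2756  0.1203] z [ 0.4878 -0.2828  0.109 ]
8791
[ 0.1596 -0.0081] 0.30431539478368597
```

View pics/s22.png

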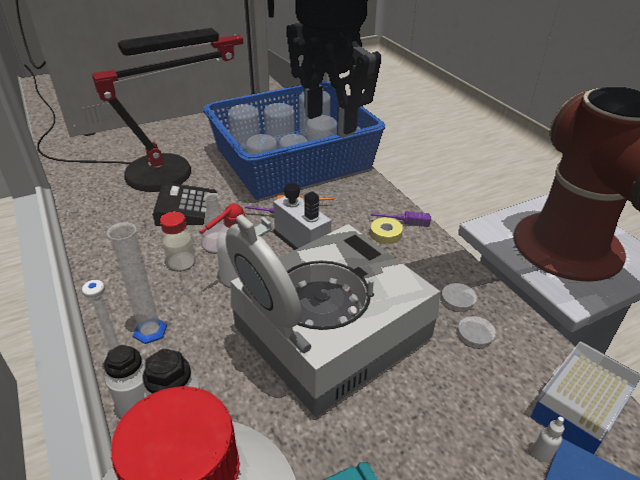

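View pics/w22.png

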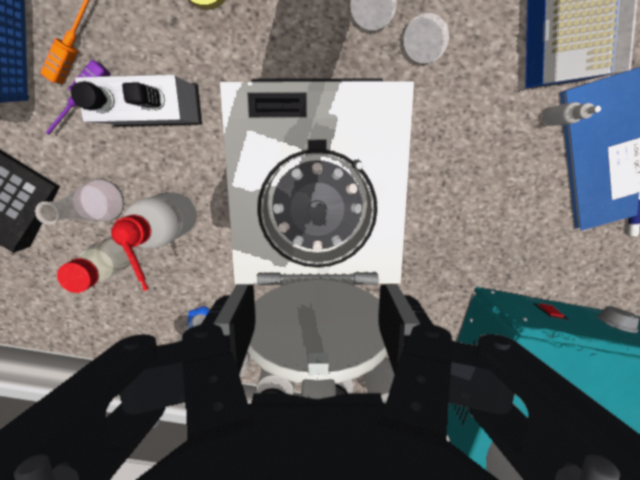

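The lid is open and leaning back (slope gives about 1.73 rad). The pin and key stand in the block and the gripper is clear.

```bash
python3 - <<'E'
from h import *
o,p,R=st();print(o["t"],o["contact_force"]); print(ticket.finish_job())
E
```

```text
21.9 [-0.38180269  0.36312819  0.36556677]
the job is handed in; nothing more can be done
None
```

The job was handed in at 21.9 s, inside the 69 s limit, with every step done in the order asked. No verdict is reported back.

I pulled the release pin from the block and slid its tip along the groove from mid toward +y until it dropped into the hole, about 10 mm from mid. I pressed it about 17 mm below the groove floor and the lid came free, with the tab rising from about 132 to 167 mm. I then put the pin back in its own hole, gripped the lid by its tab and swung it to its stop, then released it and backed off.

**Last checks:**
- **Lid:** it still stood open at about 1.73 rad 0.75 s after release; the stop is 1.75.
- **Pin:** it is seated upright, with the handle top at 133.4 mm as at the start. The handle centre measured about 2 mm off in y from its first position, which the hole's play allows.
- **Rotor key:** it stands where it was, and I did not touch the purple and orange look-alikes.
- **Gripper:** it was clear of everything, with about 0 N contact force.

**Disagreements:** the networks sometimes reported the look-alikes as pin handles, and once mistook the tool block for a centrifuge. I settled these by colour, shape and measured size. In the first close picture, the hole seemed to be at the far +y end of the groove. The depth image put it about 10 mm from mid, and that proved right.

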